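# Load the relay tester

## Task

Use the blade of the orange pry tool to lever up the relay tester's clear cover by its front lip, and swing it fully back. Put every blue relay from the table flat into an empty nest of its own, leaving the amber relays in theirs, then shut the cover completely. The pry tool must end up lying along its sloping rest, across both plates, and the other things on the bench must be left where they stand.

Things in the scene. Friction and masses are not known exactly. Their poses are not given: they have to be found in the camera images.
- tester: Fixed cream relay test unit. Origin on the table; x runs from its opening side (front) to its hinge side, z up; spans x -88..+70, y -88..+88 mm, flat deck 40 mm above the table. On the deck a grey plate 7 mm high (x -57..+25, y -67..+67) with 6 nests: rows at x -36, +4, columns at y -46, 0, +46 mm.
- cover (a joint): Clear cover, blue front lip, no handle: 0 shut, 1.65 rad fully back. Hinge along tester y through x +62, z 40. Shell 137 long (hinge to front), 160 wide, walls 3, top 26 over deck. Side walls reach the deck; the front lip (outer face x -75) ends 8 mm above it: a gap for a blade, 15 mm free behind it, bare deck before it. Stiff hinge, stays at any angle; 1.2 N at the lip moves it.
- spudger: Pry tool, 60 g: orange square handle 110 x 18 x 18 mm with black bands, then a flat steel blade 70 mm long, 14 wide (tool y), 2 thick (tool z), level with the handle's middle. Origin: handle centre; x along the tool to the blade, z up as it starts, flat on the table. Centre of mass 5 mm ahead of the origin.
- blade_tip (a point): Middle of the blade's front edge, 125 mm ahead of the spudger's origin along its x.
- rest: Fixed sloping tool rest: base 110 x 56 x 6 mm, two upright plates 8 mm thick at x -42 (top 72 mm high) and x +42 (top 49.5), 56 wide, with 12 mm cheeks at their ends, 40 mm free between cheeks. The handle lies across both plates along the rest's x, sloping down 15 degrees towards +x. Origin: on the table, middle.
- rest_seat (a point): Where the centre of the spudger's handle lies when it is seated centrally on the rest (69.5 mm high).
- nest0 (a point): Nest 0: centre of its floor (at deck height). A square open pocket 29 x 29 mm, 7 mm deep, in the tester; room for one relay.
- nest1 (a point): Nest 1: centre of its floor (at deck height). A square open pocket 29 x 29 mm, 7 mm deep, in the tester; room for one relay.
- nest2 (a point): Nest 2: centre of its floor (at deck height). A square open pocket 29 x 29 mm, 7 mm deep, in the tester; room for one relay.
- nest3 (a point): Nest 3: centre of its floor (at deck height). A square open pocket 29 x 29 mm, 7 mm deep, in the tester; room for one relay.
- nest4 (a point): Nest 4: centre of its floor (at deck height). A square open pocket 29 x 29 mm, 7 mm deep, in the tester; room for one relay.
- nest5 (a point): Nest 5: centre of its floor (at deck height). A square open pocket 29 x 29 mm, 7 mm deep, in the tester; room for one relay.
- relay0: New blue relay, a block 19 x 16 x 16 mm with five short thin pins on one end (+x; the pins do not touch anything), 12 g. Origin: its centre. Starts lying on the table, pins sideways. May be absent.
- relay1: New blue relay, a block 19 x 16 x 16 mm with five short thin pins on one end (+x; the pins do not touch anything), 12 g. Origin: its centre. Starts lying on the table, pins sideways. May be absent.
- relay2: New blue relay, a block 19 x 16 x 16 mm with five short thin pins on one end (+x; the pins do not touch anything), 12 g. Origin: its centre. Starts lying on the table, pins sideways. May be absent.
- relay3: New blue relay, a block 19 x 16 x 16 mm with five short thin pins on one end (+x; the pins do not touch anything), 12 g. Origin: its centre. Starts lying on the table, pins sideways. May be absent.
- amber0: Amber relay, same shape as the blue ones, already in a nest under the cover; that nest is taken. Origin: its centre. May be absent.
- amber1: Amber relay, same shape as the blue ones, already in a nest under the cover; that nest is taken. Origin: its centre. May be absent.
- amber2: Amber relay, same shape as the blue ones, already in a nest under the cover; that nest is taken. Origin: its centre. May be absent.
- flux: Bystander: white-labelled flux bottle with a red cap, 34 mm dia., 65 mm tall. Origin: its underside's centre.
- solder: Bystander: aluminium solder reel, 56 mm dia., 38 mm tall. Origin: its underside's centre.
- tin: Bystander: steel bowl, 70 mm dia., 40 mm tall. Origin: its underside's centre.
- driver: Bystander: screwdriver lying flat.
- mug: Bystander: blue mug, 80 mm dia., 90 mm tall. Origin: its underside's centre.
There are look-alikes about, which are no part of the job. Several things look just like the spudger: the one meant starts farthest to the robot's right.

How it is judged (in metres and radians):
On the way, in this order (a step that is already met when the one before it is completed fails the run):
1. the blade lifts the cover ajar (0.15 to 0.6 rad), the fingers not touching the cover (value of joint cover between 0.15 and 0.6 rad and contact force between spudger and cover above 0.1 N and contact force between the fingers and cover below 0.1 N), for 0.1 s.
2. the cover is swung back (over 1.35 rad) (value of joint cover above 1.35 rad), for 0.2 s.
3. with the cover open, every blue relay lies in a nest (value of joint cover above 0.8 rad and (horizontal distance between relay0 and nest0 below 0.012 m or horizontal distance between relay0 and nest1 below 0.012 m or horizontal distance between relay0 and nest2 below 0.012 m or horizontal distance between relay0 and nest3 below 0.012 m or horizontal distance between relay0 and nest4 below 0.012 m or horizontal distance between relay0 and nest5 below 0.012 m) and height (world z) of relay0 between 0.044 and 0.0515 m and (horizontal distance between relay1 and nest0 below 0.012 m or horizontal distance between relay1 and nest1 below 0.012 m or horizontal distance between relay1 and nest2 below 0.012 m or horizontal distance between relay1 and nest3 below 0.012 m or horizontal distance between relay1 and nest4 below 0.012 m or horizontal distance between relay1 and nest5 below 0.012 m) and height (world z) of relay1 between 0.044 and 0.0515 m and (horizontal distance between relay2 and nest0 below 0.012 m or horizontal distance between relay2 and nest1 below 0.012 m or horizontal distance between relay2 and nest2 below 0.012 m or horizontal distance between relay2 and nest3 below 0.012 m or horizontal distance between relay2 and nest4 below 0.012 m or horizontal distance between relay2 and nest5 below 0.012 m) and height (world z) of relay2 between 0.044 and 0.0515 m and (horizontal distance between relay3 and nest0 below 0.012 m or horizontal distance between relay3 and nest1 below 0.012 m or horizontal distance between relay3 and nest2 below 0.012 m or horizontal distance between relay3 and nest3 below 0.012 m or horizontal distance between relay3 and nest4 below 0.012 m or horizontal distance between relay3 and nest5 below 0.012 m) and height (world z) of relay3 between 0.044 and 0.0515 m), for 0.2 s.
4. the cover is shut (under 0.04 rad) (value of joint cover below 0.04 rad), for 0.2 s.
At the end, for the whole second after the job is handed in: Cover shut (under 0.04 rad); each blue relay on the floor of a nest of its own (12 mm from its centre at most), amber ones still in theirs; pry tool still on the sloping rest, handle centre within 25 mm of the seat, axis 0.12 to 0.45 rad from the rest's level x axis (value of joint cover below 0.04 rad and (horizontal distance between relay0 and nest0 below 0.012 m or horizontal distance between relay0 and nest1 below 0.012 m or horizontal distance between relay0 and nest2 below 0.012 m or horizontal distance between relay0 and nest3 below 0.012 m or horizontal distance between relay0 and nest4 below 0.012 m or horizontal distance between relay0 and nest5 below 0.012 m) and height (world z) of relay0 between 0.044 and 0.0515 m and (horizontal distance between relay1 and nest0 below 0.012 m or horizontal distance between relay1 and nest1 below 0.012 m or horizontal distance between relay1 and nest2 below 0.012 m or horizontal distance between relay1 and nest3 below 0.012 m or horizontal distance between relay1 and nest4 below 0.012 m or horizontal distance between relay1 and nest5 below 0.012 m) and height (world z) of relay1 between 0.044 and 0.0515 m and (horizontal distance between relay2 and nest0 below 0.012 m or horizontal distance between relay2 and nest1 below 0.012 m or horizontal distance between relay2 and nest2 below 0.012 m or horizontal distance between relay2 and nest3 below 0.012 m or horizontal distance between relay2 and nest4 below 0.012 m or horizontal distance between relay2 and nest5 below 0.012 m) and height (world z) of relay2 between 0.044 and 0.0515 m and (horizontal distance between relay3 and nest0 below 0.012 m or horizontal distance between relay3 and nest1 below 0.012 m or horizontal distance between relay3 and nest2 below 0.012 m or horizontal distance between relay3 and nest3 below 0.012 m or horizontal distance between relay3 and nest4 below 0.012 m or horizontal distance between relay3 and nest5 below 0.012 m) and height (world z) of relay3 between 0.044 and 0.0515 m and horizontal distance between amber0 and nest0 below 0.012 m and height (world z) of each of amber0, amber1, amber2 below 0.0515 m and horizontal distance between amber1 and nest2 below 0.012 m and horizontal distance between amber2 and nest4 below 0.012 m and distance between spudger and rest_seat below 0.025 m and angle between the x axis of spudger and the x axis of rest, either way round between 0.12 and 0.45 rad and linear speed of spudger below 0.02 m/s); the robot touches nothing.
It fails at once if a bystander (flux bottle, solder reel, bowl, screwdriver, mug) is moved by more than 40 mm (distance of any of flux, solder, tin, driver, mug from where it was at the start of the episode above 0.04 m).
Of amber0, amber1, amber2 only 1 to 2 are there at a start; the rules pass over those that are not, and their reading is None.
Of relay0, relay1, relay2, relay3 only 2 to 4 are there at a start; the rules pass over those that are not, and their reading is None.
At some moment in a run one of relay0, relay1, relay2, relay3 may be knocked a few centimetres aside while the robot is not near it.
It also fails if it takes over 210 s, if anything falls off the work surface, if the arm or the gripper's body presses on something with over 40 N, if the wrist force passes 120 N, or if a joint passes its speed limit or range.

## Robot

A 6-joint arm with a two-finger parallel gripper is mounted at the origin on the work surface. World frame = base frame: x ahead of the robot, y to its left, z up, the work surface at z = 0. Lengths are in mm, angles in degrees, forces in N, time in s.
With the tool pointing down it reaches from about 350 to 850 mm from the base axis. Payload 8.1 kg.
Tool frame: the origin (TCP) lies midway between the tips of the shut fingers; the grasp point (between the pads) lies 19 mm behind it (r.grip_depth is the distance from the TCP to the grasp point, in mm); z points along the fingers, y is the direction in which the jaws open and shut (so a half turn about z gives the same grasp; the last joint's range is limited). The gripper opens to 85 mm and grips with 20 to 120 N. Pads are 22 mm wide; open, the fingers measure 114 mm over their backs; the gripper's body (76 mm by 85 mm) begins 54 mm behind the grasp point. The pads swing forward as they close: fully open they stand 13 mm farther back than shut.
Start: joints at [-77.773, 7.471, 85.268, -0, 87.261, -4.893], TCP at [176.644, -573.413, 231.292] pointing down, gripper open.
Joint ranges: [-169.43, 169.43], [-51.17, 129.36], [1.28, 143.12], [-76.62, 256.62], [0, 156.53], [-152.29, 152.29]. Speed limits (degrees/s): [136.94, 136.94, 159.86, 180, 180, 180].

## Interface

Orientations are given as [roll, pitch, yaw] about the fixed x, y, z axes, in that order (R = Rz(yaw) Ry(pitch) Rx(roll)).
In Python, from bench import r, imaging gives the robot as it stands.
- The arm moves only by the shell command python3 -m creep 'ROWS' [FORCE]. ROWS is text: rows parted by semicolons, each of 7 numbers parted by spaces: the shift along the tool's x, y, z in cm, then the turn, a rotation vector about the tool's x, y, z in degrees, then the finger opening in cm, from 0 to 8.54. In form: dx dy dz ax ay az gripper; .... A call has 1 to 20 rows; each row is the pose to reach, as a shift and turn from the pose measured when the call began, along the tool's axes at that moment; what a row does not reach only later rows make up. A row lasts 1/10 s, in which the tool goes at most 50 mm and 8.59 degrees, less where a joint would pass 70% of its speed; a pose out of reach is approached as far as the arm can. A call with a gripper value outside its range is refused whole. The fingers move at their own pace and stop on an object; FORCE is the grip in N (left out, the last holds). Time passes only in rows, so rows that repeat a pose let the fingers close. It gives the time, the measured TCP pose, the force and the opening at its end, in the units of the state.
- r.sense(): the state, without advancing time (a new reading comes with each control period).
- imaging.snapshot(name): name is "scene" or "top" or "wrist"; returns the picture (480x640x3 uint8, red, green, blue); there is no depth.
- imaging.camera_info(name): a dict with "camera_matrix" (3x3 intrinsics, pixels), "k1" (the pictures are not rectified: a ray, as slopes to the right and down, at radius r is drawn at 1 + k1 r^2 times it, then the intrinsics apply), "R" (3x3) and "t" (3): a world point X has camera coordinates R X + t. Camera axes: x right, y down, z forward; pixel columns grow to the right and rows downward; lengths in mm; the calibration is good to about 2 mm. A picture is of the moment at which its call begins: read the wrist's pose just before it. camera_info takes no time and is no camera call; for the wrist camera it gives the pose at the moment of the call.
- r.hand_in(): hands the job in, once; it reports no verdict.
The state is a dict: "time": time; "joint_pos": joint angles; "qd": joint speeds; "joint_efforts": joint torques, N m; "tool_pos": TCP position; "tcp_rot": TCP orientation; "ft_force": force on the tool from outside, world axes, zero at the start; "wrist_torque": the same for the moment, N m; "finger_gap": finger opening in mm.
Only numpy, scipy, OpenCV 4.12 (cv2) and the standard library are available. Lean on these libraries where they do the work, as an engineer would, in place of code of your own. Each camera call takes 0.05 s, during which the arm holds its last target.

## Working session

There is one attempt and no reset: what is moved stays moved. The work goes in short steps, Python scripts to look and compute and a shell command to move; the robot and the scene stay as the last step left them, time stands still between calls to the robot, and variables do not carry over. Pictures are saved under pics/ and viewed, and the job is handed in when it is done.

```bash
ls; mkdir -p pics
python3 - <<'E'
from bench import r, imaging
import cv2
print(r.sense())
for n in ("scene","top","wrist"):
    im=imaging.snapshot(n); cv2.imwrite(f"pics/{n}0.png",im[:,:,::-1])
    print(n,imaging.camera_info(n))
E
```

```text
pics
{'time': 0.0, 'joint_pos': array([-7.77738901e+01,  7.51548587e+00,  8.53304482e+01, -1.27567193e-03,
        8.72634472e+01, -4.89308903e+00]), 'qd': array([ 0.05934091,  0.05692008,  0.0484764 , -0.03718495,  0.04089917,
        0.00653557]), 'joint_efforts': array([-6.02269374e-04, -5.69399822e+01, -5.00552452e+01, -2.16014400e-04,
        1.45101536e-02,  2.93753135e-05]), 'tool_pos': array([ 176.5081788 , -572.85209959,  230.22931764]), 'tcp_rot': array([-1.79890909e+02, -8.06039865e-03,  1.71192534e+01]), 'ft_force': array([-0.09399457,  0.19128736,  0.34633379]), 'wrist_torque': array([ 0.0258105 , -0.01518324, -0.05043852]), 'finger_gap': 85.56480783267823}
scene {'camera_matrix': array([[618.79794997,   0.        , 322.13328162],
       [  0.        , 618.79794997, 245.02407458],
       [  0.        ,   0.        ,   1.        ]]), 'k1': 0.043052282240460066, 'R': array([[ 0.65299068,  0.75733317, -0.00704621],
       [ 0.59467531, -0.51846012, -0.61445942],
       [-0.46900367,  0.39704606, -0.78891696]]), 't': array([-520.02358373, -200.79602658, 2006.13372943])}
top {'camera_matrix': array([[589.41674666,   0.        , 313.06155836],
       [  0.        , 589.41674666, 242.0874967 ],
       [  0.        ,   0.        ,   1.        ]]), 'k1': -0.07297161954737148, 'R': array([[ 0.00673574, -0.99993513,  0.00918543],
       [-0.98388427, -0.00826838, -0.17861516],
       [ 0.17867953, -0.0078343 , -0.98387614]]), 't': array([ 174.58082162,  606.83071673, 1621.11266599])}
wrist {'camera_matrix': array([[370.99703758,   0.        , 320.1929752 ],
       [  0.        , 370.99703758, 242.50532371],
       [  0.        ,   0.        ,   1.        ]]), 'k1': -0.058964798104447866, 'R': array([[ 0.2947498 , -0.9555734 , -0.00142898],
       [-0.91443338, -0.28249346,  0.28984312],
       [-0.27737005, -0.08412449, -0.9570731 ]]), 't': array([-599.18187921,  -38.21020516,  380.39056177])}
```

View pics/scene0.png

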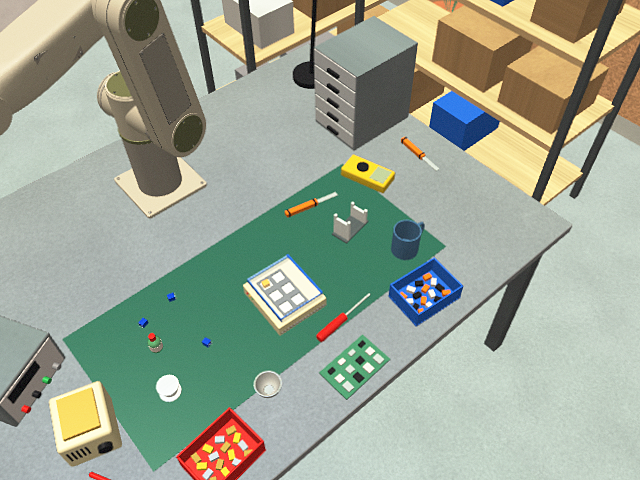

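View pics/top0.png

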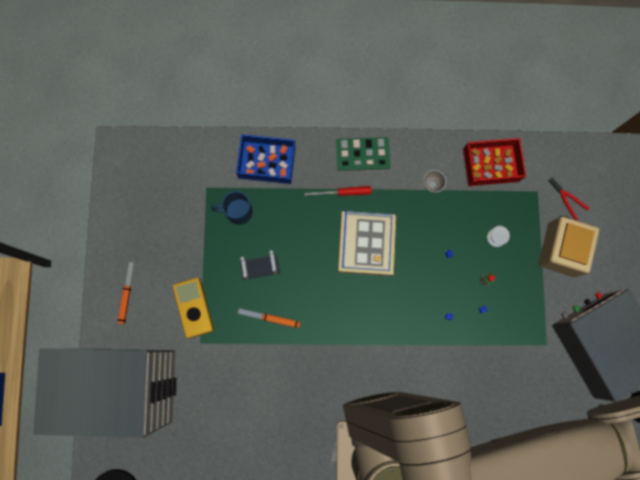

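View pics/wrist0.png

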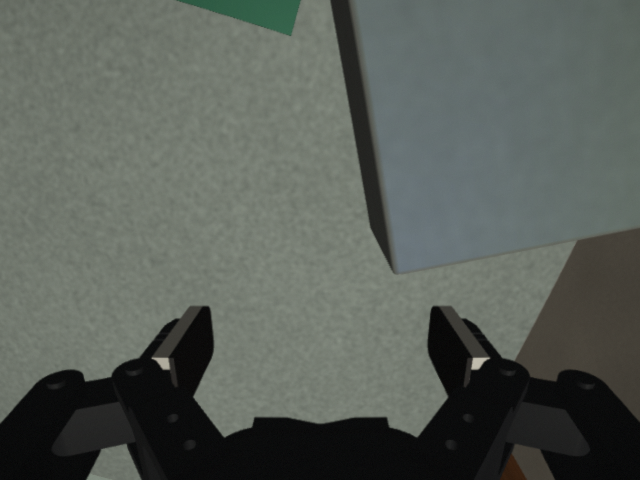

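```bash
cat > h.py <<'E'
from bench import r, imaging
import numpy as np, cv2
from scipy.spatial.transform import Rotation as Rot
def snap(n,name=None):
    ci=imaging.camera_info(n); im=imaging.snapshot(n)
    if name: cv2.imwrite(f"pics/{name}.png",im[:,:,::-1])
    return im,ci
def ray(ci,px):
    px=np.asarray(px,float); K=ci["camera_matrix"]
    d=np.array([(px[0]-K[0,2])/K[0,0],(px[1]-K[1,2])/K[1,1]])
    rd=np.hypot(*d); ru=rd
    for _ in range(20): ru=rd/(1+ci["k1"]*ru*ru)
    s=d*(ru/rd if rd>0 else 1)
    R=ci["R"]; t=ci["t"]
    C=-R.T@t; v=R.T@np.array([s[0],s[1],1.]); return C,v/np.linalg.norm(v)
def onz(ci,px,z):
    C,v=ray(ci,px); return C+v*(z-C[2])/v[2]
def proj(ci,X):
    c=ci["R"]@np.asarray(X,float)+ci["t"]; s=c[:2]/c[2]; s=s*(1+ci["k1"]*(s@s)); K=ci["camera_matrix"]
    return np.array([K[0,0]*s[0]+K[0,2],K[1,1]*s[1]+K[1,2]])
def crop(im,x0,y0,w,h,f,name):
    c=im[y0:y0+h,x0:x0+w]; c=cv2.resize(c,None,fx=f,fy=f,interpolation=cv2.INTER_CUBIC)
    cv2.imwrite(f"pics/{name}.png",c[:,:,::-1])
def toolmove(target,rpy=None):
    """shift in tool axes cm and rotvec deg from present pose to target (mm, deg rpy)"""
    s=r.sense(); R0=Rot.from_euler('xyz',s["tcp_rot"],degrees=True)
    d=R0.inv().apply(np.asarray(target)-s["tool_pos"])/10
    a=np.zeros(3)
    if rpy is not None: a=(R0.inv()*Rot.from_euler('xyz',rpy,degrees=True)).as_rotvec(degrees=True)
    print("row",np.round(d,2),np.round(a,1)); return d,a
E
python3 - <<'E'
from h import *
im=cv2.imread("pics/top0.png")[:,:,::-1]; ci=imaging.camera_info("top")
crop(im,80,230,260,130,3,"c1")
crop(im,330,130,220,220,3,"c2")
for n,p in dict(sp1=(270,318),sp2=(125,293),tester=(367,243),rest=(258,264),r1=(449,253),r2=(449,316),r3=(483,309),flux=(488,279),sol=(498,236),mug=(237,208),tin=(434,180)).items(): print(n,onz(ci,p,10).round(0))
cw=imaging.camera_info("wrist"); print(onz(cw,(515,465),10))
E
```

```text
sp1 [392. 300.  10.]
sp2 [460. 721.  10.]
tester [612.  21.  10.]
rest [548. 338.  10.]
r1 [ 584. -219.   10.]
r2 [ 401. -213.   10.]
r3 [ 421. -313.   10.]
flux [ 508. -331.   10.]
sol [ 636. -367.   10.]
mug [714. 404.  10.]
tin [ 805. -182.   10.]
[ -75.38593669 -918.98392313   10.        ]
```

View pics/c1.png

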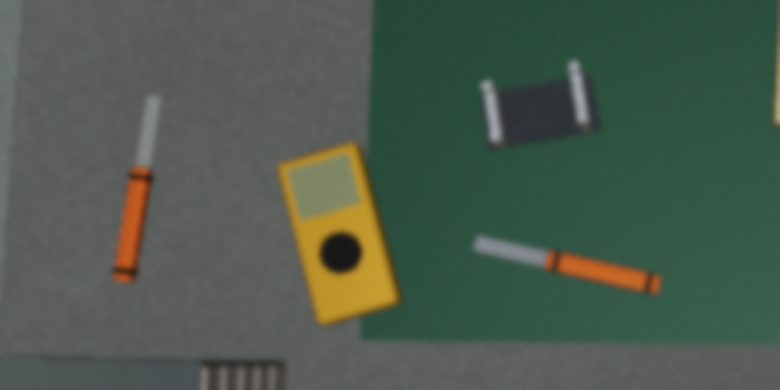

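View pics/c2.png

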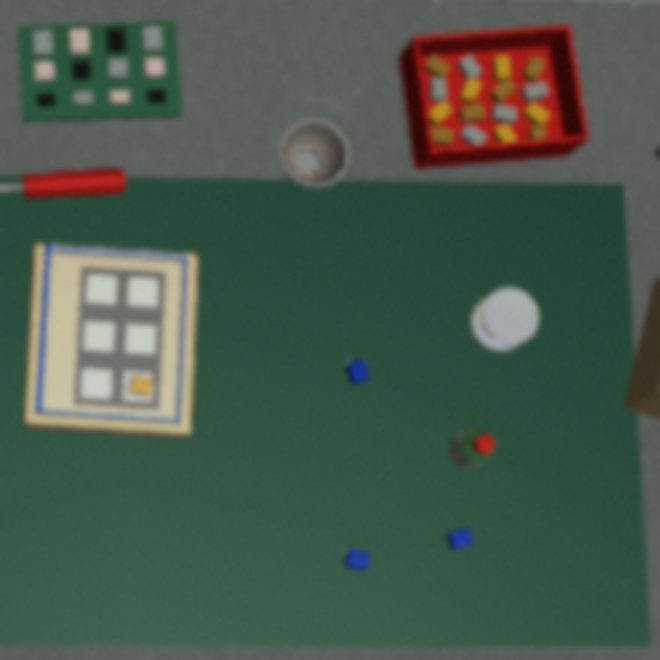

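```bash
python3 -m creep '0 0 -5 0 0 0 8.5;0 0 -10 0 0 0 8.5;0 0 -15 0 0 0 8.5;0 0 -20 0 0 0 8.5;0 0 -25 0 0 0 8.5;0 0 -25 0 0 0 8.5;0 0 -25 0 0 0 8.5'
python3 - <<'E'
from h import *
im,ci=snap("wrist","w1"); print(r.sense()["tool_pos"]); snap("scene","s1")
E
```

```text
time: 0.85
tool_pos: [176.8, -573.9, 482.3]
tcp_rot: [179.9, 0.0, 17.1]
ft_force: [0.5, -0.7, -0.6]
finger_gap: 85.2
[ 176.63838037 -573.50200465  479.99577771]
```

View pics/w1.png

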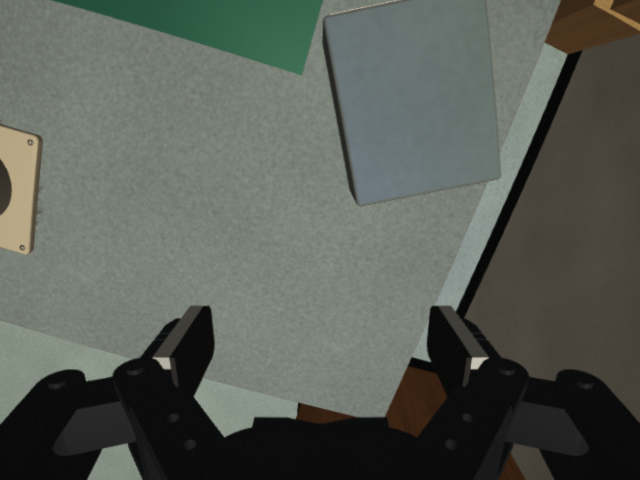

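Run:
```python
from h import *
s=r.sense(); ci=imaging.camera_info("wrist")
R0=Rot.from_euler('xyz',s["tcp_rot"],degrees=True)
C=-ci["R"].T@ci["t"]; print("cam off in tool",R0.inv().apply(C-s["tool_pos"]).round(1),"axis",R0.inv().apply(ci["R"][2]).round(3), s["joint_pos"].round(1))
toolmove([560,60,420],[180,0,0])
toolmove([500,20,420],[180,0,90])
```

```text
cam off in tool [ 7.390e+01 -1.000e-01 -1.438e+02] axis [-0.29   0.     0.957] [-77.8  10.4  56.3  -0.  113.5  -4.9]
row [ 55.28 -49.21   6.08] [-0.2  0.  17.1]
row [ 48.37 -47.15   6.07] [ -0.2  -0.2 -72.9]
```

Run:
```python
from h import *
toolmove([580,117,420],[180,0,90])
```

```text
row [ 58.87 -54.07   6.11] [ -0.2  -0.2 -72.9]
```

```bash
python3 -m creep '58.9 -54.1 6.1 0 0 -72.9 8.5;58.9 -54.1 6.1 0 0 -72.9 8.5;58.9 -54.1 6.1 0 0 -72.9 8.5;58.9 -54.1 6.1 0 0 -72.9 8.5;58.9 -54.1 6.1 0 0 -72.9 8.5;58.9 -54.1 6.1 0 0 -72.9 8.5;58.9 -54.1 6.1 0 0 -72.9 8.5;58.9 -54.1 6.1 0 0 -72.9 8.5;58.9 -54.1 6.1 0 0 -72.9 8.5;58.9 -54.1 6.1 0 0 -72.9 8.5;58.9 -54.1 6.1 0 0 -72.9 8.5;58.9 -54.1 6.1 0 0 -72.9 8.5;58.9 -54.1 6.1 0 0 -72.9 8.5;58.9 -54.1 6.1 0 0 -72.9 8.5;58.9 -54.1 6.1 0 0 -72.9 8.5;58.9 -54.1 6.1 0 0 -72.9 8.5;58.9 -54.1 6.1 0 0 -72.9 8.5;58.9 -54.1 6.1 0 0 -72.9 8.5;58.9 -54.1 6.1 0 0 -72.9 8.5;58.9 -54.1 6.1 0 0 -72.9 8.5'
python3 - <<'E'
from h import *
im,ci=snap("wrist","w2"); print(r.sense()["tool_pos"],r.sense()["tcp_rot"]); im,c=snap("scene","s2"); crop(im,220,140,240,180,3,"s2c")
E
```

```text
time: 2.95
tool_pos: [579.8, 116.2, 420.3]
tcp_rot: [-180.0, -0.2, 89.9]
ft_force: [-0.5, -0.7, 0.1]
finger_gap: 85.6
[579.86685866 116.14461727 420.69291619] [179.99866532  -0.22821258  89.92210714]
```

View pics/w2.png

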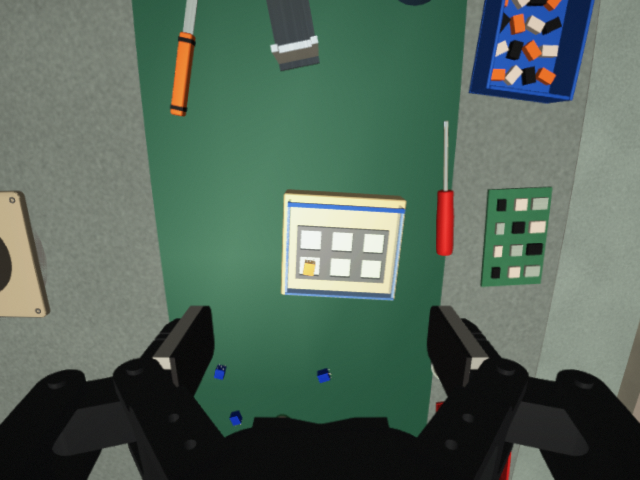

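View pics/s2c.png

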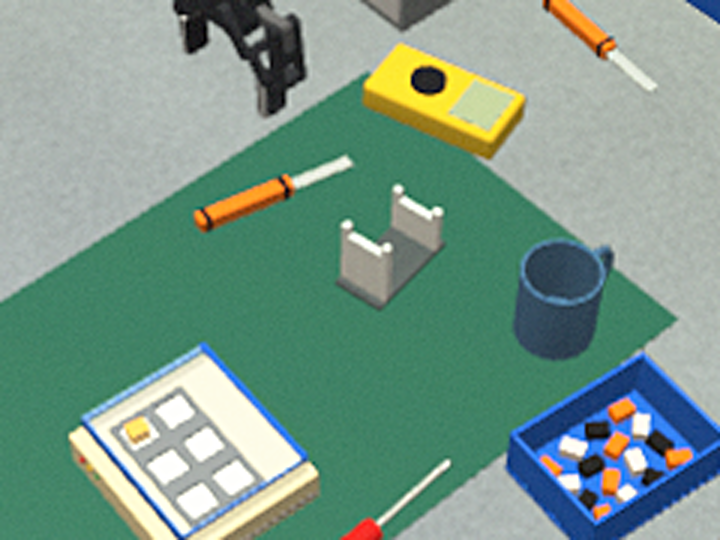

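Run:
```python
from h import *
im=cv2.imread("pics/w2.png")[:,:,::-1]
crop(im,270,180,150,130,5,"c3")
crop(im,150,0,180,130,4,"c4")
im=cv2.imread("pics/s2.png")[:,:,::-1]
crop(im,235,245,100,95,6,"c5")
```

```text
(no output)
```

View pics/c3.png

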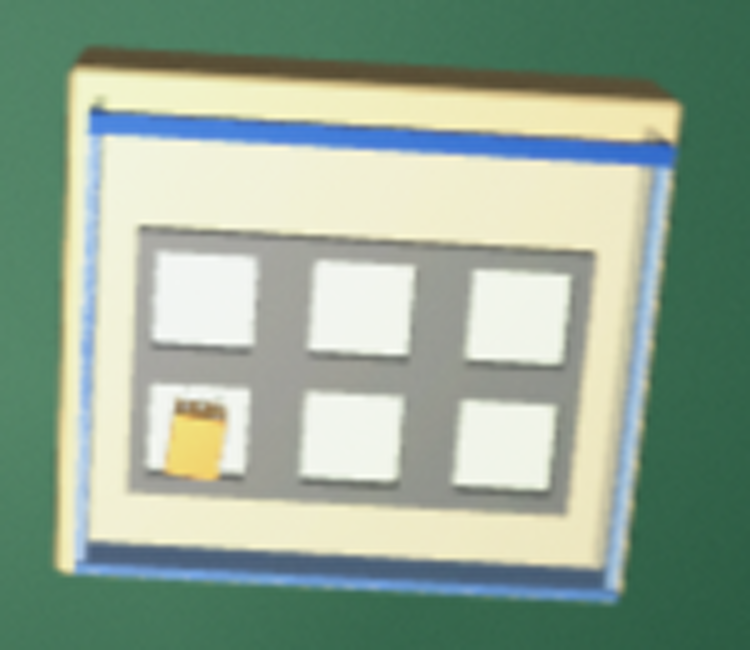

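View pics/c4.png

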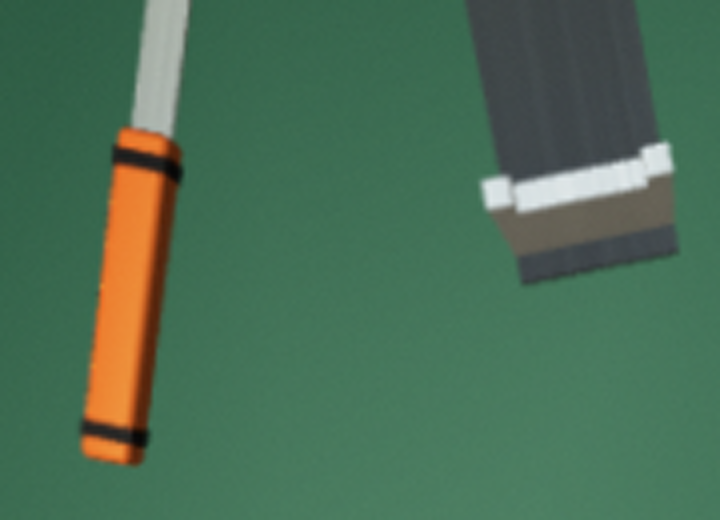

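View pics/c5.png

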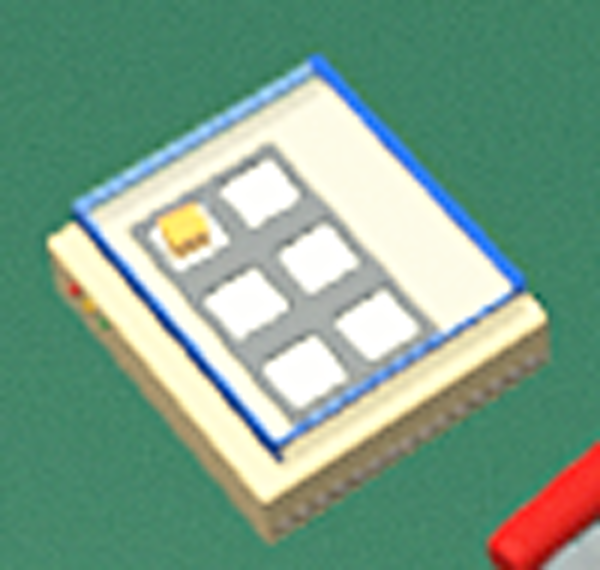

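```bash
cat >> h.py <<'E'
def fit2d(local,world):
    L=np.array(local,float);W=np.array(world,float)[:,:2]; lc=L.mean(0);wc=W.mean(0)
    a=L-lc;b=W-wc
    th=np.arctan2((a[:,0]*b[:,1]-a[:,1]*b[:,0]).sum(),(a*b).sum())
    c,s=np.cos(th),np.sin(th);Rm=np.array([[c,-s],[s,c]]); t=wc-Rm@lc
    return t,np.degrees(th),np.linalg.norm((Rm@L.T).T+t-W,axis=1)
E
python3 - <<'E'
from h import *
# wrist pose unchanged since w2 pic
ci=imaging.camera_info("wrist")
f=lambda u,v:(270+u/5-0.4,180+v/5-0.4)
loc=[(25,67),(25,-67),(-57,-67),(-57,67)]
px=[(140,228),(597,253),(567,515),(128,490)]
W=[onz(ci,f(*p),47) for p in px]
print(fit2d(loc,W))
loc2=[(70,88),(70,-88),(-88,88)]; W2=[onz(ci,f(*p),40) for p in [(72,68),(680,102),(60,572)]]
print(fit2d(loc2,W2)); print(fit2d(loc+loc2,W+W2))
# amber
print("amber",onz(ci,f(195,445),56))
# spudger handle top corners z=18
g=lambda u,v:(150+u/4-0.4,v/4-0.4)
for p in [(120,130),(178,142),(140,462),(83,450)]: print("sp",onz(ci,g(*p),18).round(1))
for p in [(133,130),(176,137)]: print("blade",onz(ci,g(*p),10).round(1))
for p in [(484,180),(670,145)]: print("restplate?",onz(ci,g(*p),49.5+12).round(1),onz(ci,g(*p),72+12).round(1))
for p in [(523,284),(677,254)]: print("restbase",onz(ci,g(*p),0).round(1))
E
```

```text
(array([611.71314326,  32.7387127 ]), np.float64(86.56507500673185), array([1.09025188, 0.91572668, 0.7894007 , 0.85795597]))
(array([611.85219183,  32.12082258]), np.float64(86.87164901283018), array([0.71145806, 1.54792558, 1.48441437]))
(array([611.72569589,  32.45424961]), np.float64(86.76992735830069), array([1.02981013, 0.85273209, 1.02620853, 1.09925529, 1.10671366,
       1.6197626 , 1.35685993]))
amber [562.73031844  -1.94995617  56.        ]
sp [390.2 323.   18. ]
sp [409.8 318.8  18. ]
sp [387.9 214.9  18. ]
sp [367.8 219.3  18. ]
blade [391.9 324.9  10. ]
blade [406.7 322.3  10. ]
restplate? [518.4 296.   61.5] [521.2 291.2  84. ]
restplate? [576.2 305.7  61.5] [576.4 300.5  84. ]
restbase [523.6 274.7   0. ]
restbase [578.  284.4   0. ]
```

Run:
```python
from h import *
toolmove([480,385,370],[180,0,80])
```

```text
row [ 26.84 -10.03   5.19] [-0.  -0.2  9.9]
```

```bash
python3 -m creep '26.8 -10 5 0 0 9.9 8.5;26.8 -10 5 0 0 9.9 8.5;26.8 -10 5 0 0 9.9 8.5;26.8 -10 5 0 0 9.9 8.5;26.8 -10 5 0 0 9.9 8.5;26.8 -10 5 0 0 9.9 8.5;26.8 -10 5 0 0 9.9 8.5;26.8 -10 5 0 0 9.9 8.5'
python3 - <<'E'
from h import *
im,ci=snap("wrist","w3"); print(r.sense()["tool_pos"],r.sense()["tcp_rot"])
crop(im,150,100,340,260,2.3,"w3c")
E
```

```text
time: 3.85
tool_pos: [480.0, 384.6, 372.0]
tcp_rot: [-180.0, -0.2, 80.1]
ft_force: [0.8, 1.3, 0.5]
finger_gap: 84.9
[480.65404246 383.78056696 372.4555301 ] [179.97029254  -0.2352338   79.99889725]
```

View pics/w3.png

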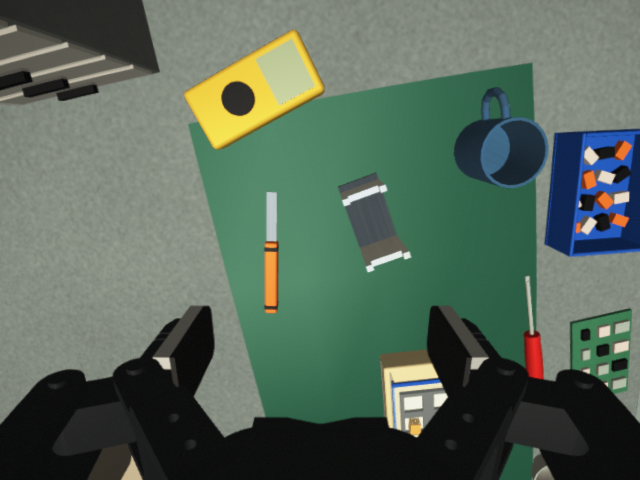

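Run:
```python
from h import *
im=cv2.imread("pics/w3.png")[:,:,::-1]
crop(im,240,185,60,135,5,"c6")
crop(im,325,165,100,115,6,"c7")
```

```text
(no output)
```

View pics/c6.png

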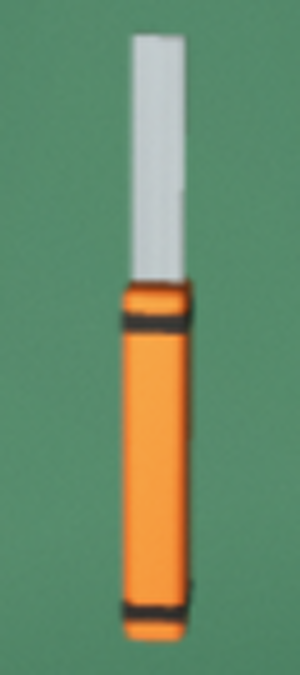

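View pics/c7.png

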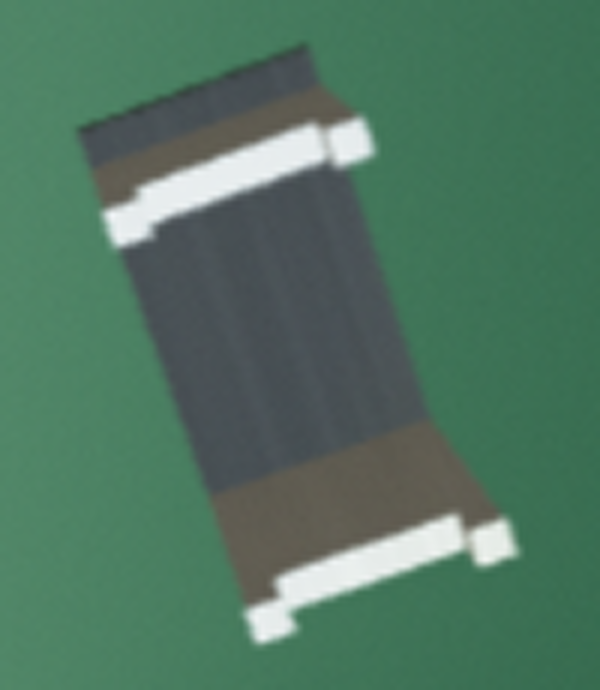

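Run:
```python
from h import *
ci=imaging.camera_info("wrist")
g=lambda u,v:(240+u/5-0.4,185+v/5-0.4)
P=[onz(ci,g(*p),18) for p in [(123,290),(190,290),(187,638),(123,638)]]
for p in P: print("hcorner",p.round(1))
P=np.array(P); c=P.mean(0); ax=(P[0]+P[1]-P[2]-P[3])/2; print("centre",c,"yaw",np.degrees(np.arctan2(ax[1],ax[0])),"len",np.linalg.norm(ax))
t=onz(ci,g(158,36),10); b=onz(ci,g(158,284),10); print("tip",t.round(1), "root",b.round(1), np.linalg.norm(t-b), "yaw",np.degrees(np.arctan2(*(t-c)[1::-1])), np.linalg.norm((t-c)[:2]))
h=lambda u,v:(325+u/6-0.4,165+v/6-0.4)
A=onz(ci,h(80,130),6);B=onz(ci,h(305,45),6); print("base far edge",A.round(1),B.round(1),np.linalg.norm(A-B))
e=(B-A)/np.linalg.norm(B-A); n=np.array([e[1],-e[0],0])
if n[1]>0:n=-n
print("e",e,"inward",n)
# plate far: cheek outer corners top ; try z
m=(A+B)/2
for z in (49.5,61.5,72,84):
    q1=(onz(ci,h(105,205),z)+onz(ci,h(368,120),z))/2
    q2=(onz(ci,h(265,642),z)+onz(ci,h(518,552),z))/2
    q3=onz(ci,h(275,580),z);q4=onz(ci,h(460,515),z)
    q5=onz(ci,h(135,190),z);q6=onz(ci,h(320,125),z)
    w1=np.linalg.norm(onz(ci,h(105,210),z)-onz(ci,h(368,120),z)); w2=np.linalg.norm(onz(ci,h(260,643),z)-onz(ci,h(518,552),z))
    print(z,"far along",((q1-m)@n).round(1),"near along",((q2-m)@n).round(1),"near plate",((q3+q4)/2-m)@n,"farplate",((q5+q6)/2-m)@n,"widths",w1.round(1),w2.round(1))
# inner base line near plate z=6
q=(onz(ci,h(212,493),6)+onz(ci,h(430,422),6))/2; print("near inner base",(q-m)@n)
```

```text
hcorner [390.1 323.2  18. ]
hcorner [408.6 319.9  18. ]
hcorner [385.4 214.1  18. ]
hcorner [366.5 217.4  18. ]
centre [387.64408015 268.63237602  18.        ] yaw 77.53015755906074 len 108.34757370691439
tip [413.5 390.5  10. ] root [398.6 321.   10. ] 70.98521326438853 yaw 78.02348101786278 124.53499863563216
base far edge [504.9 381.5   6. ] [558.4 391.8   6. ] 54.495316798970634
e [0.98189911 0.18940472 0.        ] inward [ 0.18940472 -0.98189911  0.        ]
49.5 far along 11.7 near along 116.1 near plate 103.07695922246603 farplate 10.061199991250067 widths 58.2 60.6
61.5 far along 9.5 near along 111.2 near plate 98.4946733793262 farplate 7.868727476229655 widths 56.7 59.1
72 far along 7.5 near along 106.9 near plate 94.48517326657888 farplate 5.95031402558677 widths 55.4 57.7
84 far along 5.3 near along 102.0 near plate 89.90288742343901 farplate 3.757841510566413 widths 53.9 56.2
near inner base 94.0545162855583
```

Run:
```python
from h import *
toolmove([387.6,268.6,100],[180,0,77.8])
```

```text
row [-13.07  -7.18  27.19] [ 0.  -0.2  2.2]
```

```bash
python3 -m creep '-13.07 -7.18 27.2 0 -0.2 2.2 4.5;-13.07 -7.18 27.2 0 -0.2 2.2 4.5;-13.07 -7.18 27.2 0 -0.2 2.2 4.5;-13.07 -7.18 27.2 0 -0.2 2.2 4.5;-13.07 -7.18 27.2 0 -0.2 2.2 4.5;-13.07 -7.18 27.2 0 -0.2 2.2 4.5;-13.07 -7.18 27.2 0 -0.2 2.2 4.5;-13.07 -7.18 27.2 0 -0.2 2.2 4.5;-13.07 -7.18 27.2 0 -0.2 2.2 4.5;-13.07 -7.18 27.2 0 -0.2 2.2 4.5'
python3 - <<'E'
from h import *
im,ci=snap("wrist","w4"); toolmove([387.6,268.6,4],[180,0,77.8])
E
```

```text
time: 4.9
tool_pos: [390.8, 270.4, 103.6]
tcp_rot: [179.7, -0.3, 77.8]
ft_force: [0.5, 0.1, 0.1]
finger_gap: 44.9
row [-0.27 -0.28  9.91] [ 0.3 -0.3  0. ]
```

View pics/w4.png

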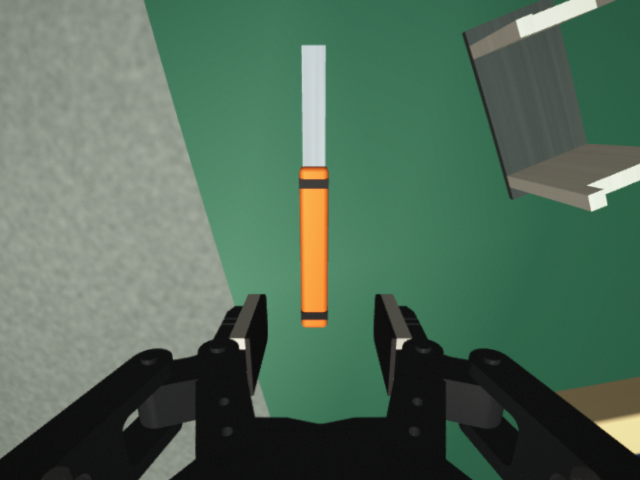

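```bash
python3 -m creep '-0.27 -0.28 5 0.3 -0.3 0 4.5;-0.27 -0.28 9 0.3 -0.3 0 4.5;-0.27 -0.28 9.9 0.3 -0.3 0 4.5;-0.27 -0.28 9.9 0.3 -0.3 0 4.5;-0.27 -0.28 9.9 0.3 -0.3 0 4.5'
python3 - <<'E'
from h import *
im,ci=snap("wrist","w5"); toolmove([387.6,268.6,3],[180,0,77.8]); print(r.sense())
E
```

```text
time: 5.45
tool_pos: [389.2, 269.6, 6.3]
tcp_rot: [179.9, -0.1, 77.8]
ft_force: [0.9, 0.9, 0.8]
finger_gap: 45.4
row [-0.16 -0.17  0.37] [ 0.1 -0.1  0. ]
{'time': 5.5, 'joint_pos': array([ 2.85106999e+01,  1.75223145e+00,  1.16413775e+02, -1.58557776e-02,
        6.16660797e+01,  4.07024027e+01]), 'qd': array([-0.07063479, -0.43427201,  0.05435202,  0.10119568, -0.48281823,
       -0.04408691]), 'joint_efforts': array([ 3.68791795e-02, -4.21179521e+01, -4.06586730e+01, -1.84659834e-04,
        7.85323489e-02,  6.88256459e-04]), 'tool_pos': array([389.61329389, 269.80189536,   6.70324359]), 'tcp_rot': array([ 1.79863588e+02, -9.89038712e-02,  7.78159198e+01]), 'ft_force': array([ 0.90265374, -0.91393817, -0.03079114]), 'wrist_torque': array([-0.00745727,  0.02512444,  0.03050176]), 'finger_gap': 45.06093135720375}
```

View pics/w5.png

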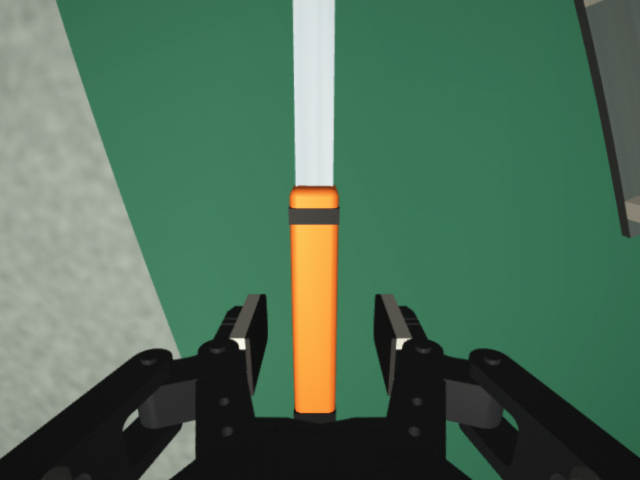

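```bash
python3 -m creep '-0.16 -0.17 0.3 0.1 -0.1 0 4.5;-0.16 -0.17 0.3 0.1 -0.1 0 4.5;-0.16 -0.17 0.3 0.1 -0.1 0 1.5;-0.16 -0.17 0.3 0.1 -0.1 0 1.5;-0.16 -0.17 0.3 0.1 -0.1 0 1.5;-0.16 -0.17 0.3 0.1 -0.1 0 1;-0.16 -0.17 0.3 0.1 -0.1 0 1;-0.16 -0.17 0.3 0.1 -0.1 0 1;-0.16 -0.17 0.3 0.1 -0.1 0 1' 70
python3 - <<'E'
from h import *
im,ci=snap("wrist","w6")
E
```

```text
time: 6.4
tool_pos: [388.1, 268.8, 4.4]
tcp_rot: [179.9, -0.0, 77.8]
ft_force: [-1.8, -1.7, 5.3]
finger_gap: 16.1
```

View pics/w6.png

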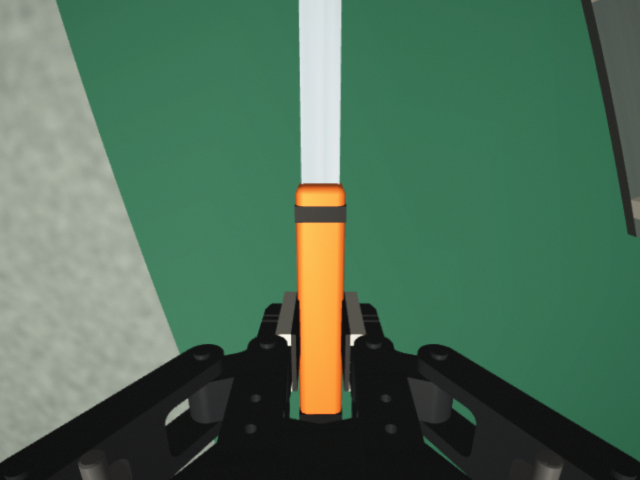

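```bash
python3 -m creep '0 0 -2 0 0 0 1;0 0 -5 0 0 0 1;0 0 -10 0 0 0 1;0 0 -15 0 0 0 1;0 0 -20 0 0 0 1;0 0 -20 0 0 0 1;0 0 -20 0 0 0 1'
python3 - <<'E'
from h import *
im,ci=snap("wrist","w7"); s=r.sense();print(s["tool_pos"],s["finger_gap"],s["ft_force"])
im,c=snap("scene"); crop(im,230,80,200,150,4,"s7")
x=np.array([0.0567,0.998,0]);T=np.array([611.7,32.5,0])
toolmove(T-225*x+[0,0,200],[180,0,86.7])
E
```

```text
time: 7.15
tool_pos: [388.7, 269.2, 205.9]
tcp_rot: [179.8, -0.2, 77.8]
ft_force: [0.2, -0.2, -1.3]
finger_gap: 16.4
[387.61885972 268.65873518 203.87734505] 16.413860079049776 [-0.25497518  0.33505771 -1.67539899]
row [-40.52  30.43   0.3 ] [-0.   0.1 -8.9]
```

View pics/w7.png

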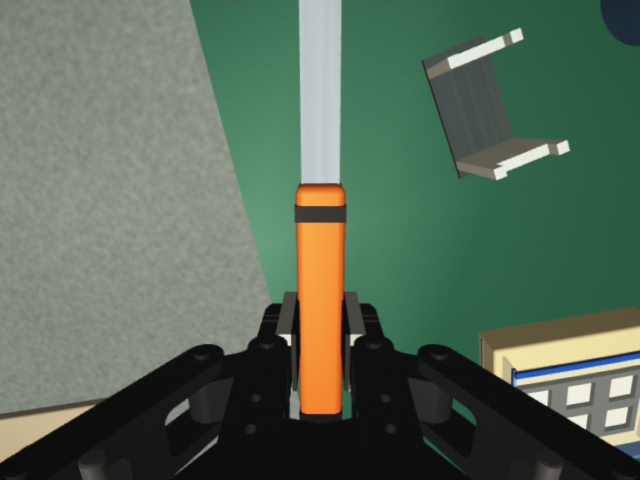

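View pics/s7.png

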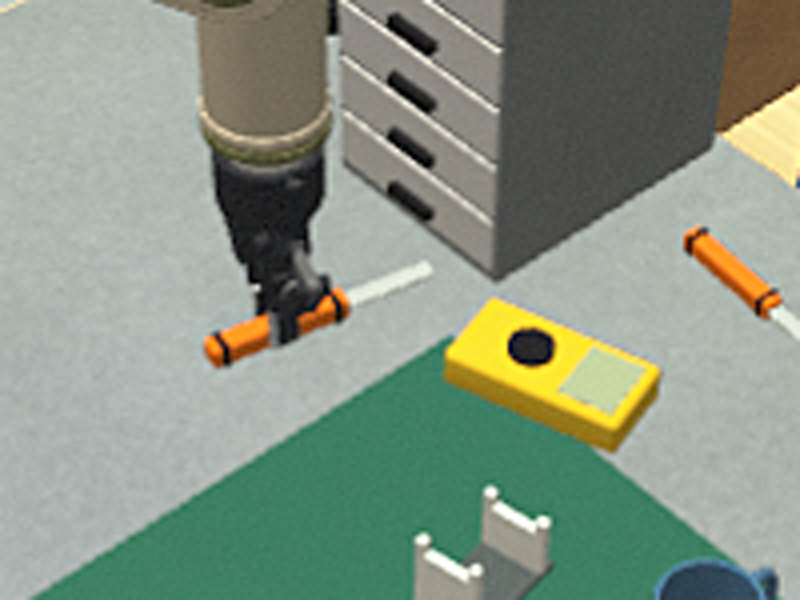

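```bash
python3 -m creep '-40.5 30.4 0 0 0 -8.9 1;-40.5 30.4 0 0 0 -8.9 1;-40.5 30.4 0 0 0 -8.9 1;-40.5 30.4 0 0 0 -8.9 1;-40.5 30.4 0 0 0 -8.9 1;-40.5 30.4 0 0 0 -8.9 1;-40.5 30.4 0 0 0 -8.9 1;-40.5 30.4 0 0 0 -8.9 1;-40.5 30.4 0 0 0 -8.9 1;-40.5 30.4 0 0 0 -8.9 1;-40.5 30.4 0 0 0 -8.9 1;-40.5 30.4 0 0 0 -8.9 1;-40.5 30.4 0 0 0 -8.9 1;-40.5 30.4 0 0 0 -8.9 1'
python3 - <<'E'
from h import *
im,ci=snap("wrist","w8"); s=r.sense();print(s["tool_pos"],s["finger_gap"],s["ft_force"])
im,c=snap("top"); crop(im,320,180,200,150,4,"t8")
E
```

```text
time: 8.65
tool_pos: [598.0, -190.0, 202.1]
tcp_rot: [-179.9, 0.0, 86.8]
ft_force: [0.5, 0.2, -0.7]
finger_gap: 16.4
[ 598.21927679 -190.01871961  202.6527601 ] 15.711077440975055 [-0.08676036  0.77396201 -0.83431431]
```

View pics/w8.png

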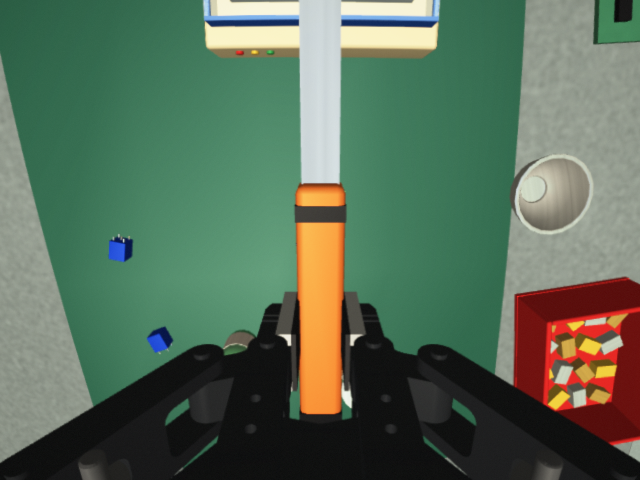

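View pics/t8.png

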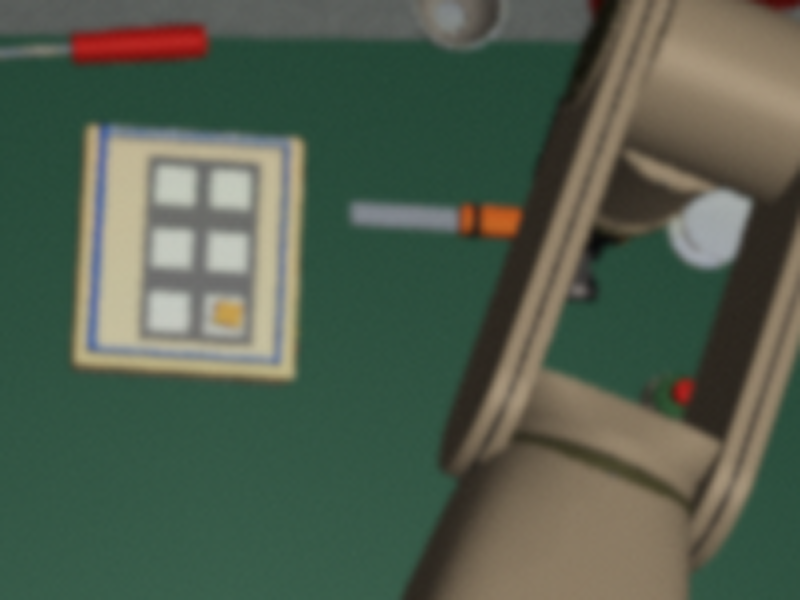

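Run:
```python
from h import *
im=cv2.imread("pics/w8.png")[:,:,::-1]
crop(im,190,0,260,70,3,"c8")
```

```text
(no output)
```

View pics/c8.png

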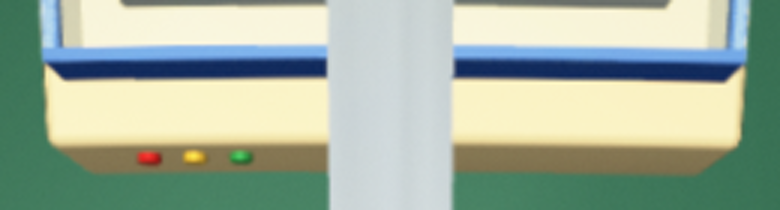

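Run:
```python
from h import *
ci=imaging.camera_info("wrist")
f=lambda u,v:(190+u/3-0.33,v/3-0.33)
W=[onz(ci,f(50,143),40),onz(ci,f(740,145),40),onz(ci,f(62,78),48),onz(ci,f(727,80),48)]
print(np.round(W,1)); print(fit2d([(-88,88),(-88,-88),(-75,80),(-75,-80)],W))
s=r.sense(); print(s["tool_pos"],s["tcp_rot"])
print(onz(ci,(320.5,184),s["tool_pos"][2]+5+9), "handle front top edge")
x=np.array([np.cos(np.radians(86.7)),np.sin(np.radians(86.7)),0]);T=np.array([611.8,32.8,0])
toolmove(T-222*x+[0,0,100],[180,0,86.7])
toolmove(T-222*x+[0,0,39.2],[180,0,86.7])
```

```text
[[519.2 -49.6  40. ]
 [693.8 -59.7  40. ]
 [526.2 -36.8  48. ]
 [688.1 -46.2  48. ]]
(array([611.55745326,  33.28371429]), np.float64(86.66987968022778), array([0.6461722 , 0.47091977, 1.17672096, 0.99899854]))
[ 598.3836512  -190.148891    202.98128056] [-1.79945054e+02  4.09468356e-02  8.68126684e+01]
[ 601.71755665 -134.31236809  216.98128056] handle front top edge
row [ 0.14  0.07 10.3 ] [-0.1  0.   0.1]
row [ 0.15  0.07 16.38] [-0.1  0.   0.1]
```

```bash
python3 -m creep '0.1 0.07 5 -0.1 0 0.1 1;0.1 0.07 10 -0.1 0 0.1 1;0.1 0.07 14 -0.1 0 0.1 1;0.1 0.07 16.4 -0.1 0 0.1 1;0.1 0.07 16.4 -0.1 0 0.1 1;0.1 0.07 16.4 -0.1 0 0.1 1;0.1 0.07 16.4 -0.1 0 0.1 1;0.1 0.07 16.4 -0.1 0 0.1 1'
python3 - <<'E'
from h import *
zs=[]
for i in range(4):
    im,c=snap("scene"); s=r.sense(); print(s["tool_pos"].round(2),s["tcp_rot"].round(2),s["ft_force"].round(1))
crop(im,180,240,160,120,5,"s9")
x=np.array([np.cos(np.radians(86.7)),np.sin(np.radians(86.7)),0]);T=np.array([611.6,33.,0])
toolmove(T-222*x+[0,0,39.2],[180,0,86.7]); toolmove(T-189*x+[0,0,39.2],[180,0,86.7])
E
```

```text
time: 9.55
tool_pos: [600.9, -189.8, 41.9]
tcp_rot: [179.7, 0.1, 86.7]
ft_force: [-0.4, -0.2, -1.0]
finger_gap: 16.3
[ 600.59 -189.81   41.47] [1.7974e+02 1.1000e-01 8.6720e+01] [-0.2  0.7 -0.5]
[ 600.24 -189.74   41.01] [1.7979e+02 1.0000e-01 8.6720e+01] [ 0.6  0.3 -0.9]
[ 599.91 -189.64   40.52] [1.7983e+02 8.0000e-02 8.6710e+01] [-0.3  0.1 -0.9]
[ 599.63 -189.57   40.11] [1.7986e+02 7.0000e-02 8.6710e+01] [ 0.1  0.3 -0.5]
row [ 0.09 -0.09  0.09] [0.1 0.1 0. ]
row [ 3.39 -0.09  0.09] [0.1 0.1 0. ]
```

View pics/s9.png

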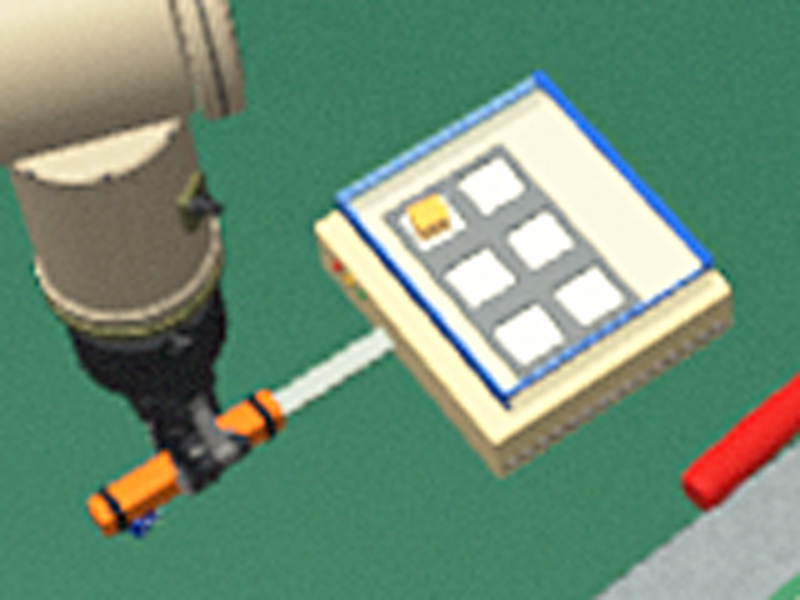

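```bash
python3 -m creep '0.1 -0.09 0.06 0.1 0 0 1;0.1 -0.09 0.06 0.1 0 0 1;0.1 -0.09 0.06 0.1 0 0 1;0.1 -0.09 0.06 0.1 0 0 1;1 -0.09 0.06 0.1 0 0 1;1.5 -0.09 0.06 0.1 0 0 1;2 -0.09 0.06 0.1 0 0 1'
python3 - <<'E'
from h import *
im,c=snap("wrist","w10"); s=r.sense(); print(s["tool_pos"].round(2),s["tcp_rot"].round(2),s["ft_force"].round(1),s["wrist_torque"].round(2))
crop(im,190,0,260,100,3,"c10")
x=np.array([np.cos(np.radians(86.7)),np.sin(np.radians(86.7)),0]);T=np.array([611.6,33.,0])
toolmove(T-189*x+[0,0,39.3],[180,0,86.7])
E
```

```text
time: 10.45
tool_pos: [599.9, -168.7, 39.3]
tcp_rot: [180.0, 0.1, 86.7]
ft_force: [0.5, 0.8, -0.6]
finger_gap: 15.9
[ 599.95 -168.02   39.37] [1.7997e+02 4.0000e-02 8.6750e+01] [ 1.1  1.1 -0.8] [0.02 0.02 0.03]
row [1.24 0.01 0.01] [0.  0.  0.1]
```

View pics/c10.png

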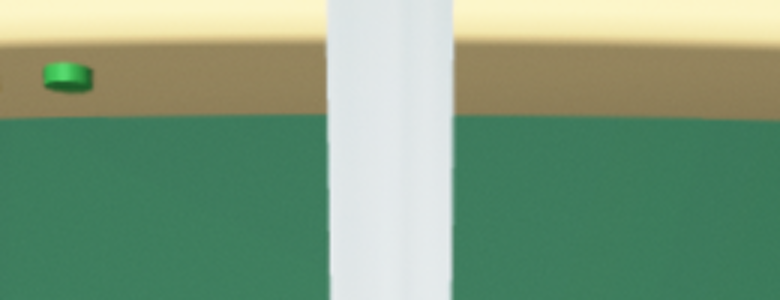

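```bash
python3 -m creep '0.4 0 0 0 0 0 1;0.8 0 0 0 0 0 1;1.2 0 0 0 0 0 1;1.2 0 0 0 0 0 1;1.2 0 0 0 0 0 1;1.2 0 0 0 0 0 1'
python3 - <<'E'
from h import *
im,c=snap("scene"); s=r.sense(); print(s["tool_pos"].round(2),s["tcp_rot"].round(2),s["ft_force"].round(1),s["wrist_torque"].round(2))
crop(im,180,240,160,120,5,"s11")
E
```

```text
time: 11.1
tool_pos: [600.6, -156.2, 39.3]
tcp_rot: [180.0, 0.0, 86.7]
ft_force: [0.4, -0.3, -1.1]
finger_gap: 16.2
[ 600.57 -156.24   39.35] [1.7998e+02 4.0000e-02 8.6740e+01] [-0.2 -0.3 -0.2] [-0.04  0.03  0.05]
```

View pics/s11.png

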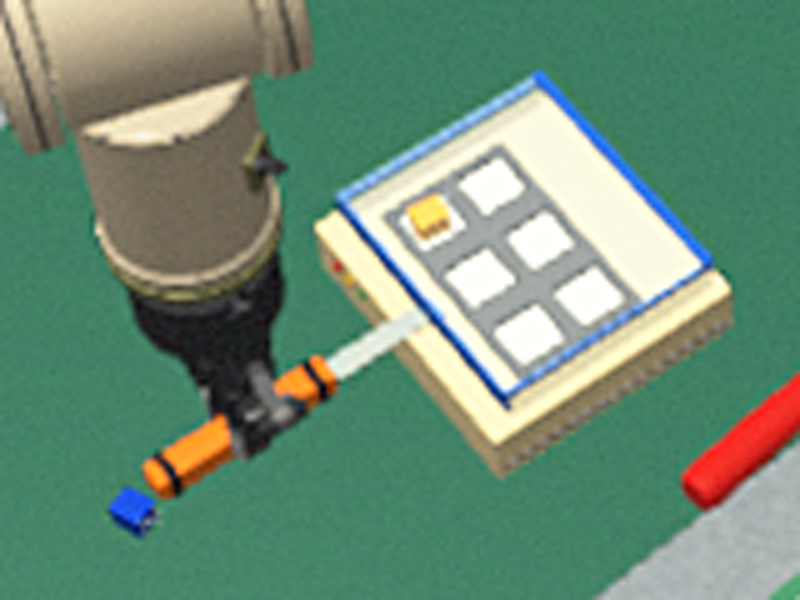

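```bash
python3 -m creep '0 0 -0.4 0 0 0 1;0.05 0 -0.9 0 0 0 1;0.15 0 -1.6 0 0 0 1;0.3 0 -2.3 0 0 0 1;0.45 0 -3 0 0 0 1;0.6 0 -3.6 0 0 0 1;0.85 0 -4.2 0 0 0 1;0.85 0 -4.2 0 0 0 1;0.85 0 -4.2 0 0 0 1;0.85 0 -4.2 0 0 0 1;0.85 0 -4.2 0 0 0 1'
python3 - <<'E'
from h import *
im,c=snap("scene"); s=r.sense(); print(s["tool_pos"].round(2),s["tcp_rot"].round(2),s["ft_force"].round(1),s["wrist_torque"].round(2))
crop(im,180,220,160,120,5,"s12")
E
```

```text
time: 12.25
tool_pos: [600.9, -147.7, 81.1]
tcp_rot: [180.0, 0.0, 86.7]
ft_force: [0.2, 0.2, -0.6]
finger_gap: 16.3
[ 600.87 -147.74   81.03] [-1.800e+02  4.000e-02  8.674e+01] [-0.4  0.1 -0.7] [-0.03 -0.04  0.  ]
```

View pics/s12.png

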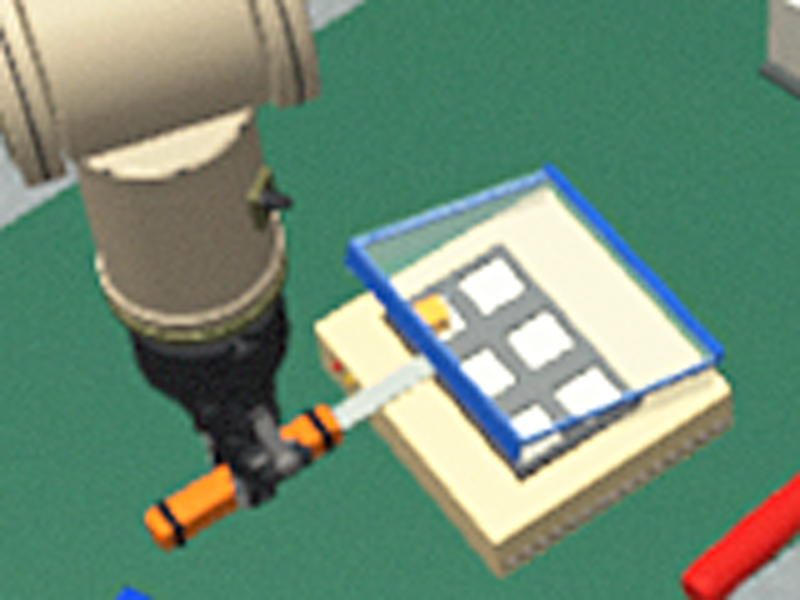

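```bash
python3 -m creep '0.4 0 -0.9 0 0 0 1;0.84 0 -1.83 0 0 0 1;1.37 0 -2.7 0 0 0 1;1.95 0 -3.5 0 0 0 1;2.85 0 -4.5 0 0 0 1;3.8 0 -5.45 0 0 0 1;4.9 0 -6.25 0 0 0 1;6 0 -7 0 0 0 1;6.3 0 -7 0 0 0 1;6.3 0 -7 0 0 0 1;6.3 0 -7 0 0 0 1'
python3 - <<'E'
from h import *
im,c=snap("scene"); s=r.sense(); print(s["tool_pos"].round(2),s["tcp_rot"].round(2),s["ft_force"].round(1),s["wrist_torque"].round(2))
crop(im,180,190,180,140,4,"s13")
E
```

```text
time: 13.4
tool_pos: [604.3, -84.8, 150.6]
tcp_rot: [-180.0, 0.0, 86.7]
ft_force: [0.1, 0.1, -0.4]
finger_gap: 16.0
[604.19 -84.95 150.45] [-1.7996e+02  3.0000e-02  8.6720e+01] [0.1 0.5 0.1] [-0.01  0.07  0.05]
```

View pics/s13.png

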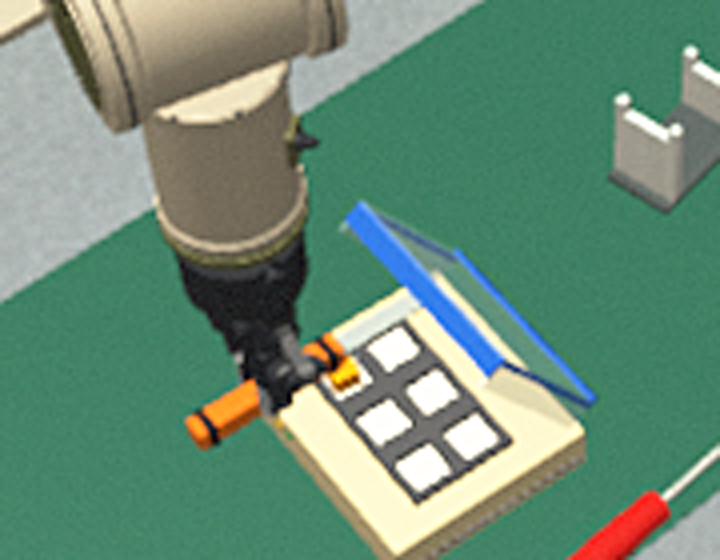

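```bash
python3 -m creep '1 0 0 0 0 0 1;2 0 0 0 0 0 1;3 0 0 0 0 0 1;4 0 0 0 0 0 1;5 0 0 0 0 0 1;6 0 0 0 0 0 1;7 0 0 0 0 0 1;7.6 0 0 0 0 0 1;7.6 0 0 0 0 0 1;7.6 0 0 0 0 0 1;7.6 0 0 0 0 0 1;7.6 0 0 0 0 0 1'
python3 - <<'E'
from h import *
im,c=snap("scene"); s=r.sense(); print(s["tool_pos"].round(2),s["tcp_rot"].round(2),s["ft_force"].round(1),s["wrist_torque"].round(2))
crop(im,180,190,180,140,4,"s14")
im,c=snap("top"); crop(im,300,180,160,120,5,"t14")
E
```

```text
time: 14.65
tool_pos: [608.6, -9.5, 150.5]
tcp_rot: [-180.0, 0.0, 86.7]
ft_force: [0.0, 0.6, -0.9]
finger_gap: 15.9
[608.57  -9.46 150.46] [-1.7996e+02  3.0000e-02  8.6700e+01] [-0.6  0.1 -1.4] [ 0.02  0.   -0.02]
```

View pics/s14.png

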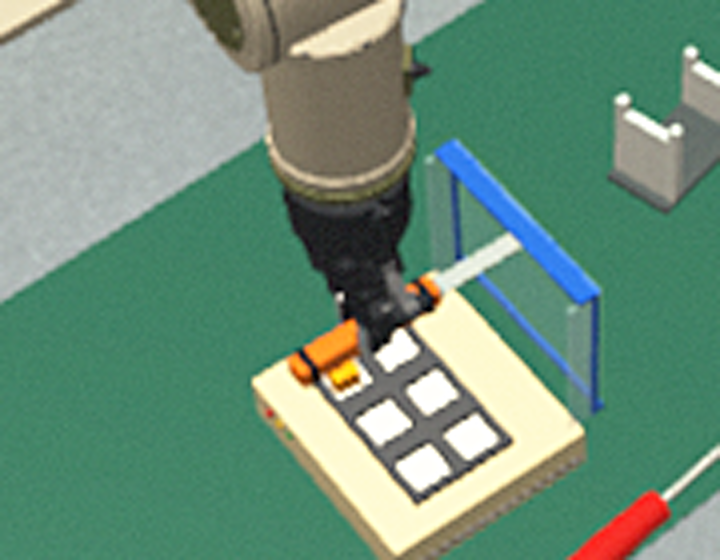

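View pics/t14.png

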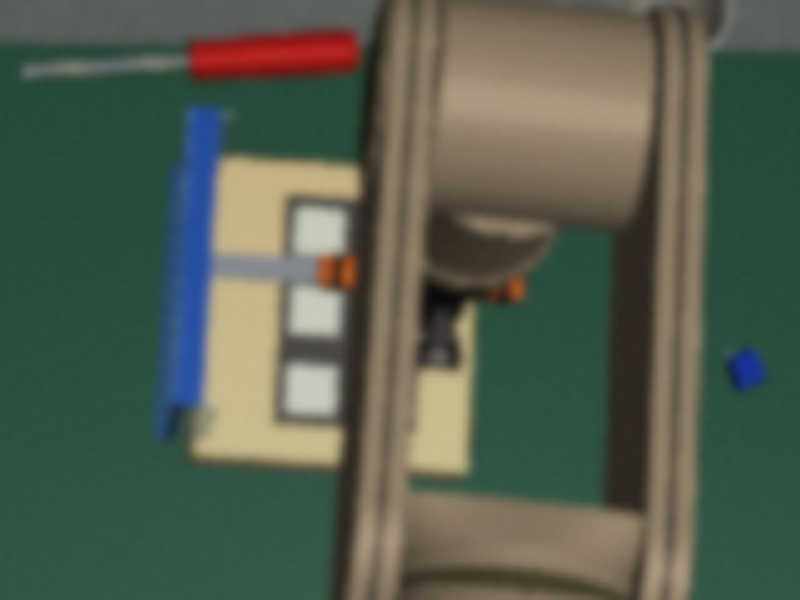

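```bash
python3 -m creep '0.5 0 0 0 0 0 1;0.7 0 0 0 0 0 1;0.7 0 0 0 0 0 1;0.7 0 0 0 0 0 1;0.7 0 0 0 0 0 1;-3 0 0 0 0 0 1;-7 0 0 0 0 0 1;-9 0 0 0 0 0 1;-9 0 -3 0 0 0 1;-9 0 -8 0 0 0 1;-9 0 -13 0 0 0 1;-9 0 -15 0 0 0 1;-9 0 -15 0 0 0 1;-9 0 -15 0 0 0 1'
python3 - <<'E'
from h import *
s=r.sense(); print(s["tool_pos"].round(2),s["tcp_rot"].round(2),s["ft_force"].round(1),s["finger_gap"])
im,c=snap("wrist","w15")
R=Rot.from_euler('xyz',[180,15,100.9],degrees=True)
tcp=np.array([542,332,69.5])-R.apply([0.9,0,-4.5]); print(tcp)
toolmove(tcp+[0,0,130],[180,15,100.9])
E
```

```text
time: 16.15
tool_pos: [603.6, -99.2, 300.5]
tcp_rot: [-180.0, 0.0, 86.7]
ft_force: [-0.5, 0.9, -0.6]
finger_gap: 15.9
[603.61 -99.23 300.49] [-1.80e+02  4.00e-02  8.67e+01] [-0.5  0.9 -0.6] 15.9284934904277
[542.38462371 330.00267737  65.38627092]
row [42.49 -8.49 10.37] [ -2.  -14.9 -14.1]
```

View pics/w15.png

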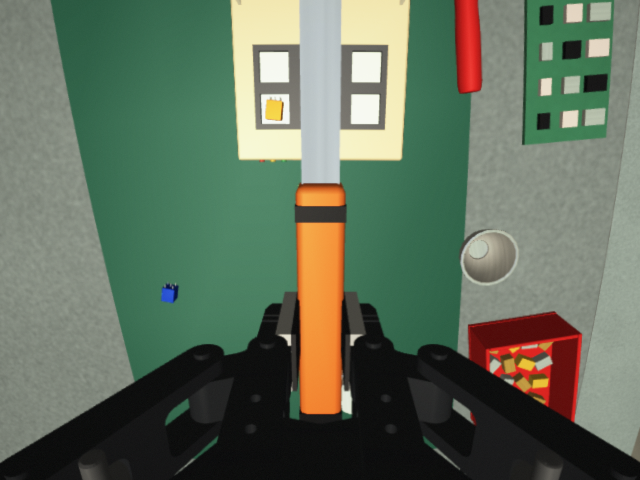

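```bash
python3 -m creep '42.5 -8.5 0 0 0 -14.1 1;42.5 -8.5 0 0 0 -14.1 1;42.5 -8.5 0 0 0 -14.1 1;42.5 -8.5 0 0 0 -14.1 1;42.5 -8.5 0 0 0 -14.1 1;42.5 -8.5 0 0 0 -14.1 1;42.5 -8.5 0 0 0 -14.1 1;42.5 -8.5 0 0 0 -14.1 1;42.5 -8.5 6 -2 -14.9 -14.1 1;42.5 -8.5 10.4 -2 -14.9 -14.1 1;42.5 -8.5 10.4 -2 -14.9 -14.1 1;42.5 -8.5 10.4 -2 -14.9 -14.1 1;42.5 -8.5 10.4 -2 -14.9 -14.1 1;42.5 -8.5 10.4 -2 -14.9 -14.1 1;42.5 -8.5 10.4 -2 -14.9 -14.1 1'
python3 - <<'E'
from h import *
s=r.sense(); print(s["tool_pos"].round(2),s["tcp_rot"].round(2),s["ft_force"].round(1),s["finger_gap"])
im,c=snap("wrist","w16")
im,c=snap("scene"); crop(im,280,130,160,120,5,"s16")
E
```

```text
time: 17.7
tool_pos: [544.3, 329.5, 198.6]
tcp_rot: [179.7, 14.8, 100.7]
ft_force: [0.2, -0.3, -0.7]
finger_gap: 16.1
[544.26 329.46 198.61] [179.72  14.82 100.68] [ 0.2 -0.3 -0.7] 16.140871237185166
```

View pics/w16.png

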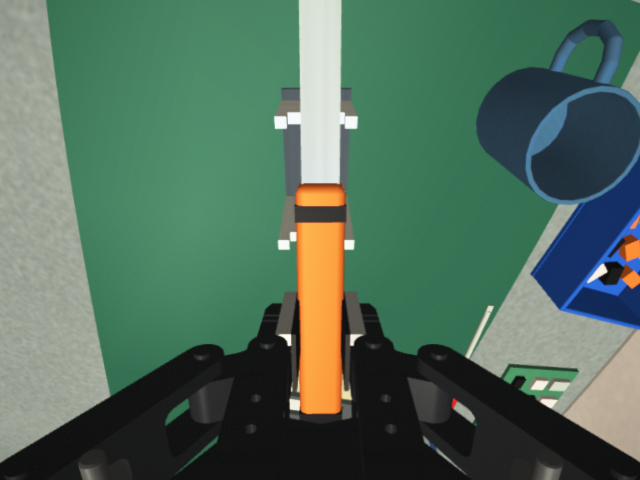

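View pics/s16.png

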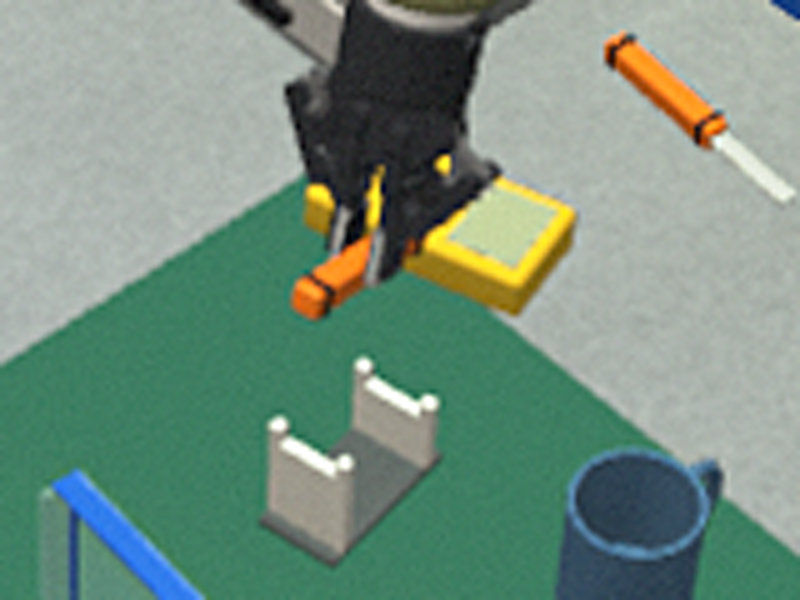

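Run:
```python
from h import *
im=cv2.imread("pics/w16.png")[:,:,::-1]; crop(im,265,80,100,175,4,"c16")
ci=imaging.camera_info("wrist")
for p,z in [((283.5,244),84),((349.5,244),84),((280.5,122),61.5),((351,122),61.5)]: print(onz(ci,p,z).round(1))
a=(onz(ci,(283.5,244),84)+onz(ci,(349.5,244),84))/2;b=(onz(ci,(280.5,122),61.5)+onz(ci,(351,122),61.5))/2
print((a+b)/2,np.linalg.norm((a-b)[:2]),np.degrees(np.arctan2(*(b-a)[1::-1])))
```

```text
[524.3 287.7  84. ]
[572.5 296.8  84. ]
[508.9 369.9  61.5]
[556.  378.9  61.5]
[540.44401476 333.31824733  72.75      ] 83.6627249855755 100.97350719276675
```

View pics/c16.png

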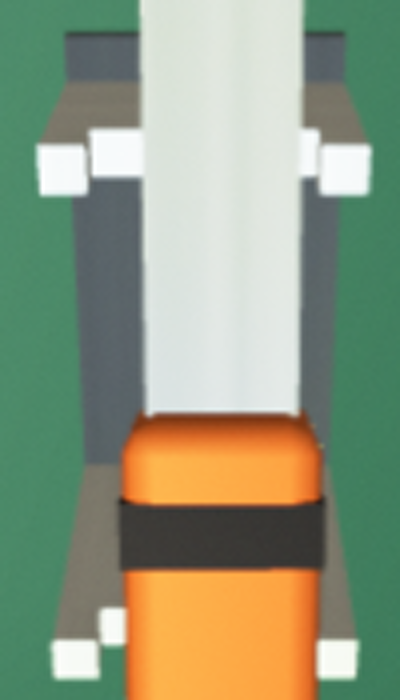

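Run:
```python
from h import *
s=r.sense(); print(s["tool_pos"].round(2),s["tcp_rot"].round(2))
toolmove([541.3,331,90],[180,15,101]); toolmove([541.3,331,66.5],[180,15,101])
```

```text
[543.64 329.58 197.53] [179.81  14.86 100.74]
row [ 2.94 -0.24 10.35] [ 0.1 -0.1 -0.2]
row [ 3.54 -0.25 12.62] [ 0.1 -0.1 -0.2]
```

```bash
python3 -m creep '1.5 -0.25 4 0.1 -0.1 -0.2 1;2.5 -0.25 8 0.1 -0.1 -0.2 1;2.94 -0.25 10.3 0.1 -0.1 -0.2 1;2.94 -0.25 10.3 0.1 -0.1 -0.2 1;3.1 -0.25 11 0.1 -0.1 -0.2 1;3.25 -0.25 11.5 0.1 -0.1 -0.2 1;3.4 -0.25 12 0.1 -0.1 -0.2 1;3.54 -0.25 12.6 0.1 -0.1 -0.2 1;3.54 -0.25 12.6 0.1 -0.1 -0.2 1;3.54 -0.25 12.6 0.1 -0.1 -0.2 1;3.54 -0.25 12.6 0.1 -0.1 -0.2 1;3.54 -0.25 12.6 0.1 -0.1 -0.2 1;3.54 -0.25 12.6 0.1 -0.1 -0.2 1'
python3 - <<'E'
from h import *
s=r.sense(); print(s["tool_pos"].round(2),s["tcp_rot"].round(2),s["ft_force"].round(1),s["wrist_torque"].round(2))
im,c=snap("wrist","w17")
im,c=snap("scene"); crop(im,280,150,160,120,5,"s17")
E
```

```text
time: 19.1
tool_pos: [541.3, 331.1, 66.8]
tcp_rot: [179.9, 15.0, 100.9]
ft_force: [0.4, 0.9, 0.7]
finger_gap: 16.1
[541.3  331.15  66.84] [179.95  14.96 100.95] [0.4 0.9 0.7] [0.18 0.04 0.05]
```

View pics/w17.png

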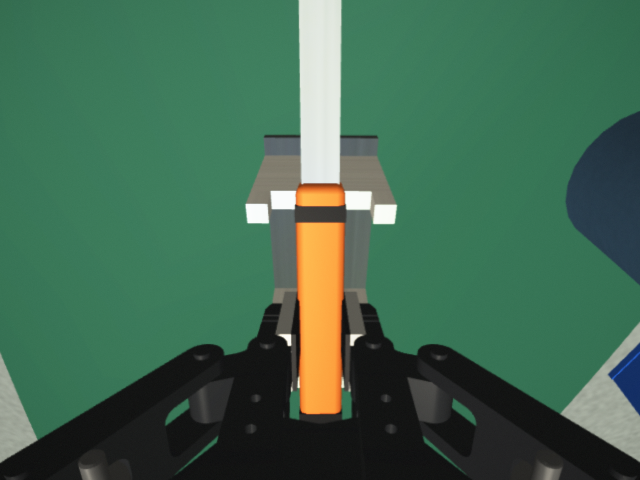

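View pics/s17.png

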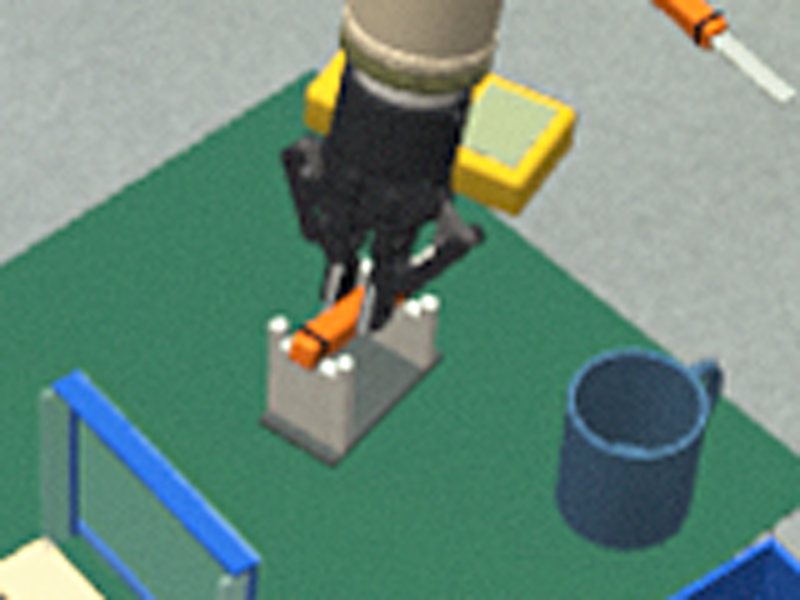

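```bash
python3 -m creep '0.03 0 0.1 0 0 0 1;0.03 0 0.1 0 0 0 1;0.03 0 0.1 0 0 0 1;0.05 0 0.2 0 0 0 1;0.05 0 0.2 0 0 0 1;0.05 0 0.2 0 0 0 1'
python3 - <<'E'
from h import *
s=r.sense(); print(s["tool_pos"].round(2),s["tcp_rot"].round(2),s["ft_force"].round(1),s["wrist_torque"].round(2))
E
```

```text
time: 19.8
tool_pos: [541.5, 331.2, 66.6]
tcp_rot: [179.9, 15.0, 100.9]
ft_force: [-5.0, -1.3, 11.9]
finger_gap: 16.4
[541.48 331.21  66.58] [179.91  14.97 100.92] [-5.  -1.3 11.9] [-0.63  0.82 -0.25]
```

```bash
python3 -m creep '-0.02 0 -0.1 0 0 0 1;-0.02 0 -0.1 0 0 0 1;-0.02 0 -0.1 0 0 0 1;-0.02 0 -0.1 0 0 0 2;-0.02 0 -0.1 0 0 0 2.4;-0.02 0 -0.1 0 0 0 3;-0.02 0 -0.1 0 0 0 4;-0.02 0 -0.1 0 0 0 4.5;-0.02 0 -0.1 0 0 0 4.5;-0.02 0 -0.1 0 0 0 4.5'
python3 - <<'E'
from h import *
s=r.sense(); print(s["tool_pos"].round(2),s["tcp_rot"].round(2),s["ft_force"].round(1),s["finger_gap"])
im,c=snap("wrist","w18")
im,c=snap("scene"); crop(im,280,150,160,120,5,"s18")
E
```

```text
time: 20.8
tool_pos: [541.5, 331.3, 67.6]
tcp_rot: [179.9, 15.0, 100.9]
ft_force: [0.1, -0.2, -0.7]
finger_gap: 45.0
[541.47 331.33  67.63] [179.91  14.97 100.92] [ 0.1 -0.2 -0.7] 44.96927552065969
```

View pics/w18.png

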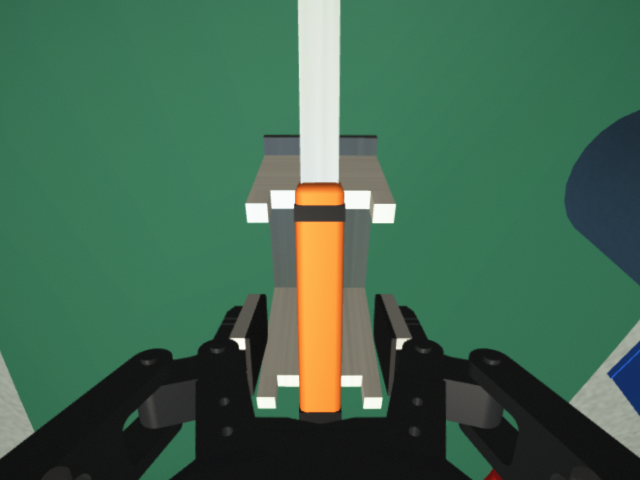

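View pics/s18.png

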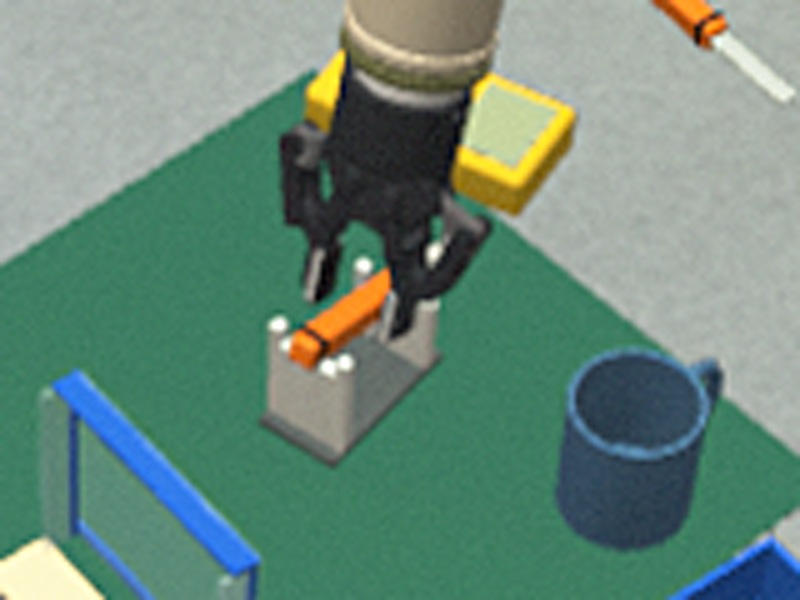

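```bash
python3 -m creep '0 0 -3 0 0 0 4.5;0 0 -7 0 0 0 4.5;0 0 -12 0 0 0 4.5;0 0 -17 0 0 0 4.5;0 0 -22 0 0 0 4.5;0 0 -24 0 0 0 4.5;0 0 -24 0 0 0 4.5;0 0 -24 0 0 0 4.5'
python3 - <<'E'
from h import *
s=r.sense(); print(s["tool_pos"].round(2),s["tcp_rot"].round(2),s["ft_force"].round(1),s["finger_gap"])
toolmove([480,-150,300],[180,0,90])
E
```

```text
time: 21.7
tool_pos: [529.4, 392.3, 299.3]
tcp_rot: [179.9, 15.0, 100.9]
ft_force: [-0.1, 0.8, -0.6]
finger_gap: 45.1
[529.4  392.26 299.31] [179.88  14.95 100.93] [-0.1  0.8 -0.6] 45.074324980033865
row [-50.55 -15.16  13.4 ] [ 1.5 14.9 10.9]
```

```bash
python3 -m creep '-50.6 -15.2 13.4 1.5 14.9 10.9 4.5;-50.6 -15.2 13.4 1.5 14.9 10.9 4.5;-50.6 -15.2 13.4 1.5 14.9 10.9 4.5;-50.6 -15.2 13.4 1.5 14.9 10.9 4.5;-50.6 -15.2 13.4 1.5 14.9 10.9 4.5;-50.6 -15.2 13.4 1.5 14.9 10.9 4.5;-50.6 -15.2 13.4 1.5 14.9 10.9 4.5;-50.6 -15.2 13.4 1.5 14.9 10.9 4.5;-50.6 -15.2 13.4 1.5 14.9 10.9 4.5;-50.6 -15.2 13.4 1.5 14.9 10.9 4.5;-50.6 -15.2 13.4 1.5 14.9 10.9 4.5;-50.6 -15.2 13.4 1.5 14.9 10.9 4.5;-50.6 -15.2 13.4 1.5 14.9 10.9 4.5;-50.6 -15.2 13.4 1.5 14.9 10.9 4.5;-50.6 -15.2 13.4 1.5 14.9 10.9 4.5;-50.6 -15.2 13.4 1.5 14.9 10.9 4.5;-50.6 -15.2 13.4 1.5 14.9 10.9 4.5'
python3 - <<'E'
from h import *
s=r.sense(); print(s["tool_pos"].round(2),s["tcp_rot"].round(2))
im,c=snap("wrist","w19"); im,c=snap("scene","s19")
E
```

```text
time: 23.4
tool_pos: [479.9, -149.6, 300.2]
tcp_rot: [180.0, -0.0, 90.1]
ft_force: [1.0, 0.7, -0.4]
finger_gap: 44.8
[ 479.92 -149.63  300.16] [179.95  -0.    90.09]
```

View pics/w19.png

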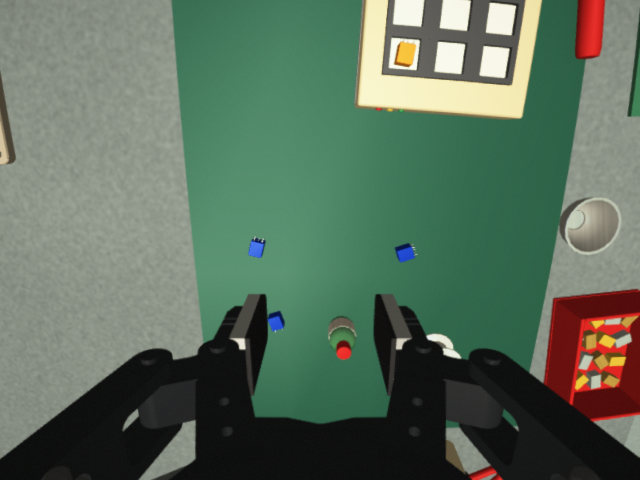

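View pics/s19.png

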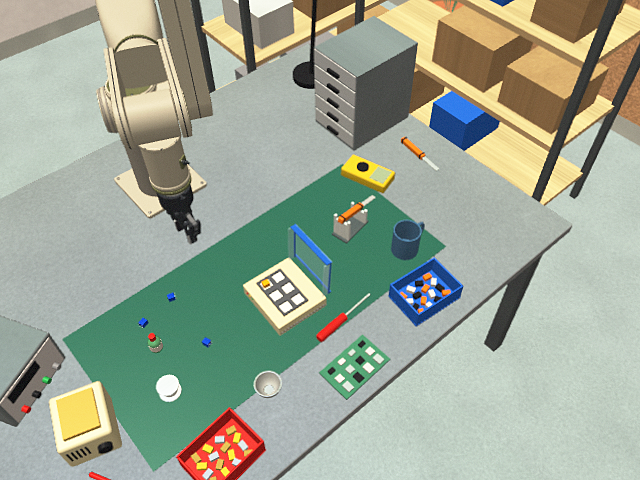

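```bash
cat >> h.py <<'E'
def blues(im,ci,z=16,amin=20,amax=4000,show=True):
    hsv=cv2.cvtColor(im,cv2.COLOR_RGB2HSV)
    m=cv2.inRange(hsv,(110,150,90),(130,255,255))
    n,lab,st,cen=cv2.connectedComponentsWithStats(m)
    out=[]
    for i in range(1,n):
        if amin<st[i,4]<amax:
            c,_=cv2.findContours((lab==i).astype(np.uint8),cv2.RETR_EXTERNAL,cv2.CHAIN_APPROX_NONE)
            rect=cv2.minAreaRect(c[0]); box=cv2.boxPoints(rect)
            W=np.array([onz(ci,p,z)[:2] for p in box]); P=onz(ci,cen[i],z)[:2]
            e=W[1]-W[0]; f=W[2]-W[1]
            if np.linalg.norm(f)>np.linalg.norm(e): l,sh=f,e
            else: l,sh=e,f
            out.append((cen[i].round(1),st[i,4],P.round(1),W.mean(0).round(1),np.linalg.norm(l).round(1),np.linalg.norm(sh).round(1),np.degrees(np.arctan2(l[1],l[0])).round(1)))
            if show: print(*out[-1])
    return out
E
python3 - <<'E'
from h import *
im=cv2.imread("pics/w19.png")[:,:,::-1].copy(); ci=imaging.camera_info("wrist"); blues(im,ci)
crop(im,235,225,190,115,4,"c19")
print("scene"); im=cv2.imread("pics/s19.png")[:,:,::-1].copy(); blues(im,imaging.camera_info("scene"),amin=5)
print("top"); im=cv2.imread("pics/top0.png")[:,:,::-1].copy(); blues(im,imaging.camera_info("top"),amin=5)
E
```

```text
[255.9 248.6] 193 [ 402.  -213.4] [ 402.  -213.4] 19.0 15.7 73.6
[405.1 253.8] 192 [ 583.7 -219.8] [ 584. -220.] 19.0 15.7 19.6
[275.4 322.5] 162 [ 422.2 -313.8] [ 422.2 -314.1] 19.3 16.3 -75.1
scene
[481.7 116.1] 7 [ 478.2 1010. ] [ 475.8 1010.8] 22.0 8.3 121.6
[294. 239.] 17 [471.9 169.5] [471.6 169.7] 60.8 0.0 140.8
[412.4 276.4] 10 [797.2 336.8] [796.8 337.9] 21.9 7.9 86.3
[328.2 290.2] 6 [676.  126.2] [676.1 127.3] 13.4 2.8 138.9
[420.8 292.5] 6 [850.5 315.2] [850.7 315.1] 17.2 1.9 -30.6
[170.7 296.4] 39 [ 405.  -215.9] [ 405.3 -216.7] 21.5 17.6 -21.1
[443.8 305.3] 6 [920.6 331.9] [921.5 331.2] 9.1 7.8 69.7
[143.  321.8] 46 [ 425.9 -315.5] [ 426.3 -315.8] 22.5 18.7 5.1
[205.8 341.6] 45 [ 586.6 -222.6] [ 585.9 -223.1] 19.1 18.7 20.9
top
[263.7 156.4] 841 [871.6 328.2] [871.8 322.7] 166.0 122.2 -95.9
[277.2 161.4] 127 [856.2 287.4] [857.6 289. ] 100.3 22.6 -177.3
[448.8 253.4] 32 [ 582.2 -216.8] [ 583.4 -216.1] 17.7 14.7 -1.9
[483.1 309. ] 31 [ 421.  -311.6] [ 420.5 -311.3] 18.7 13.5 -71.9
[448.8 316.1] 33 [ 400.4 -211. ] [ 399.2 -211.7] 17.4 14.3 -89.8
```

View pics/c19.png

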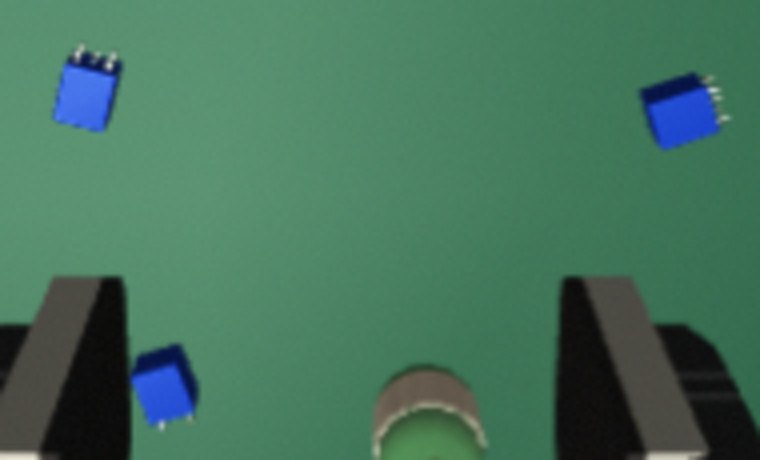

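Run:
```python
from h import *
s=r.sense(); print(s["tool_pos"].round(2))
toolmove([583.9,-220,110],[180,0,19.6])
```

```text
[ 479.88 -149.99  300.28]
row [-7.01 10.38 19.04] [ 0.1 -0.  70.5]
```

```bash
python3 -m creep '-7 10.4 5 0 0 70.5 3.4;-7 10.4 10 0 0 70.5 3.4;-7 10.4 15 0 0 70.5 3.4;-7 10.4 19 0 0 70.5 3.4;-7 10.4 19 0 0 70.5 3.4;-7 10.4 19 0 0 70.5 3.4;-7 10.4 19 0 0 70.5 3.4;-7 10.4 19 0 0 70.5 3.4;-7 10.4 19 0 0 70.5 3.4;-7 10.4 19 0 0 70.5 3.4;-7 10.4 19 0 0 70.5 3.4;-7 10.4 19 0 0 70.5 3.4;-7 10.4 19 0 0 70.5 3.4' 30
python3 - <<'E'
from h import *
s=r.sense(); print(s["tool_pos"].round(2),s["tcp_rot"].round(2))
im,c=snap("wrist","w20"); blues(im,c)
E
```

```text
time: 24.8
tool_pos: [584.2, -219.9, 110.5]
tcp_rot: [180.0, -0.1, 19.6]
ft_force: [-1.3, 0.6, 0.1]
finger_gap: 34.3
[ 584.18 -219.88  110.46] [ 1.7997e+02 -6.0000e-02  1.9630e+01]
[320.  244.7] 613 [ 584.4 -219.6] [ 584.4 -219.6] 19.0 14.6 -159.9
```

View pics/w20.png

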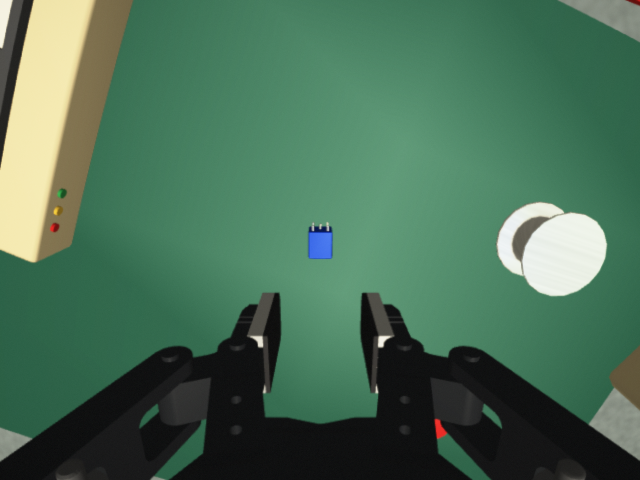

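```bash
python3 -m creep '0 0 4 0 0 0 3.4;0 0 8 0 0 0 3.4;0 0 10 0 0 0 3.4;0 0 10.3 0 0 0 3.4;0 0 10.3 0 0 0 3.4;0 0 10.3 0 0 0 3.4;0 0 10.3 0 0 0 3.4;0 0 10.3 0 0 0 3.4;0 0 10.3 0 0 0 1;0 0 10.3 0 0 0 1;0 0 10.3 0 0 0 1;0 0 10.3 0 0 0 1;0 0 10.3 0 0 0 1;0 0 10.3 0 0 0 1' 30
python3 - <<'E'
from h import *
s=r.sense(); print(s["tool_pos"].round(2),s["tcp_rot"].round(2),s["ft_force"].round(1))
im,c=snap("wrist","w21")
E
```

```text
time: 26.25
tool_pos: [584.9, -220.2, 8.4]
tcp_rot: [179.9, -0.1, 19.6]
ft_force: [-0.5, 0.2, 5.4]
finger_gap: 14.7
[ 584.87 -220.17    8.37] [ 1.7992e+02 -1.1000e-01  1.9610e+01] [-0.5  0.2  5.4]
```

View pics/w21.png

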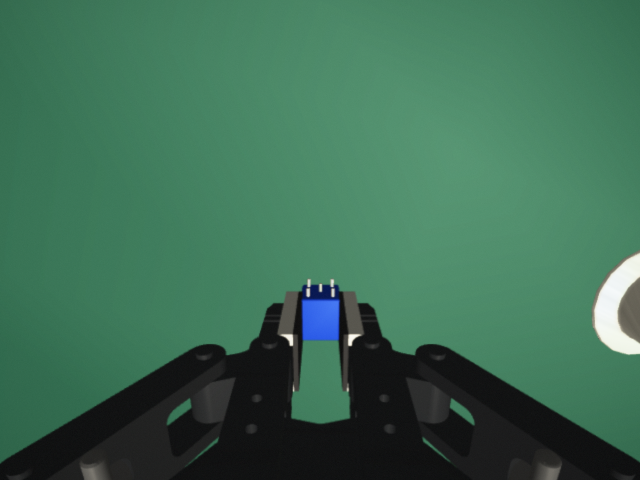

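```bash
python3 -m creep '0 0 -2 0 0 0 1;0 0 -6 0 0 0 1;0 0 -11 0 0 0 1;0 0 -13 0 0 0 1;0 0 -13 0 0 0 1;0 0 -13 0 0 0 1'
python3 - <<'E'
from h import *
s=r.sense(); print(s["tool_pos"].round(2),s["finger_gap"])
toolmove([611.8,37.0,110],[180,0,-3.3])
E
```

```text
time: 26.9
tool_pos: [584.6, -220.1, 138.5]
tcp_rot: [179.9, -0.1, 19.6]
ft_force: [0.5, 1.0, -0.3]
finger_gap: 14.7
[ 584.63 -220.12  138.47] 14.697484253770165
row [ 11.18 -23.31   2.83] [ 0.1 -0.2 22.9]
```

```bash
python3 -m creep '11.2 -23.3 0 0 0 22.9 1;11.2 -23.3 0 0 0 22.9 1;11.2 -23.3 0 0 0 22.9 1;11.2 -23.3 0 0 0 22.9 1;11.2 -23.3 0 0 0 22.9 1;11.2 -23.3 0 0 0 22.9 1;11.2 -23.3 2.8 0 0 22.9 1;11.2 -23.3 2.8 0 0 22.9 1;11.2 -23.3 2.8 0 0 22.9 1;11.2 -23.3 2.8 0 0 22.9 1'
python3 - <<'E'
from h import *
s=r.sense(); print(s["tool_pos"].round(2),s["finger_gap"])
im,c=snap("wrist","w22")
toolmove([611.8,37.0,49],[180,0,-3.3])
E
```

```text
time: 27.9
tool_pos: [612.0, 36.1, 110.5]
tcp_rot: [180.0, -0.1, -3.4]
ft_force: [-0.3, -0.3, 1.1]
finger_gap: 14.9
[612.    36.06 110.51] 14.908078562324548
row [-0.09 -0.1   6.21] [ 0.  -0.2 -0.1]
```

View pics/w22.png

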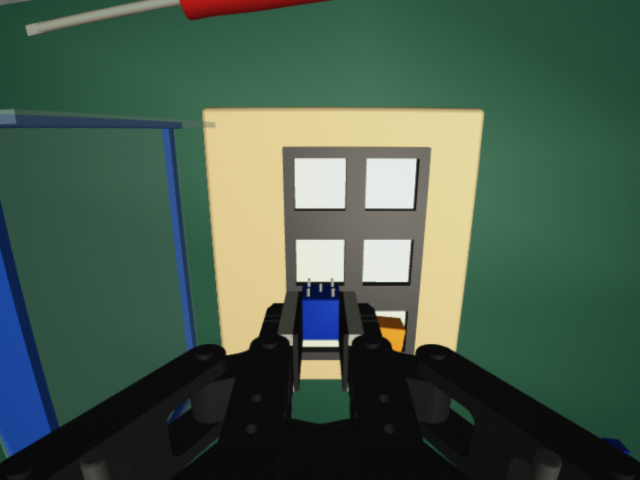

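Run:
```python
from h import *
ci=imaging.camera_info("wrist")
# plate corners local: world +x side = tester -y ; image left = world +y = tester +x
W=[onz(ci,(283.5,147),47),onz(ci,(430,147),47)]
print(np.round(W,1))
D=[onz(ci,(203,110),40),onz(ci,(483,111),40)]; print(np.round(D,1))
print(fit2d([(25,-67),(-57,-67),(70,-88),(-88,-88)],W+D))
# nest rim corners at z47 (4,0)
N=[onz(ci,p,47) for p in [(295.5,239),(344,239)]]; print(np.round(N,1))
print(fit2d([(18.5,-14.5),(-10.5,-14.5)],N))
```

```text
[[679.   52.3  47. ]
 [674.6 -27.9  47. ]]
[[701.7  95.9  40. ]
 [692.5 -59.5  40. ]]
(array([610.28393593,  32.1112126 ]), np.float64(86.70897912226093), array([1.04611048, 1.01790688, 1.20141082, 1.43058626]))
[[626.5  49.7  47. ]
 [624.8  21.4  47. ]]
(array([610.95786534,  32.41732154]), np.float64(86.64631832567308), array([0.33645553, 0.33645553]))
```

```bash
python3 -m creep '-0.1 -0.08 3 0 0 0 1;-0.1 -0.08 5.3 0 0 0 1;-0.1 -0.08 5.8 0 0 0 1;-0.1 -0.08 6.15 0 0 0 1;-0.1 -0.08 6.15 0 0 0 1;-0.1 -0.08 6.15 0 0 0 1;-0.1 -0.08 6.15 0 0 0 1;-0.1 -0.08 6.15 0 0 0 1;-0.1 -0.08 6.15 0 0 0 1;-0.1 -0.08 6.15 0 0 0 1'
python3 - <<'E'
from h import *
s=r.sense(); print(s["tool_pos"].round(2),s["finger_gap"],s["ft_force"])
im,c=snap("wrist","w23")
E
```

```text
time: 28.95
tool_pos: [611.8, 36.9, 49.8]
tcp_rot: [180.0, -0.2, -3.4]
ft_force: [0.0, -0.3, 0.7]
finger_gap: 15.4
[611.8   36.9   49.77] 15.38973949337697 [ 0.02434901 -0.30277163  0.69517274]
```

View pics/w23.png

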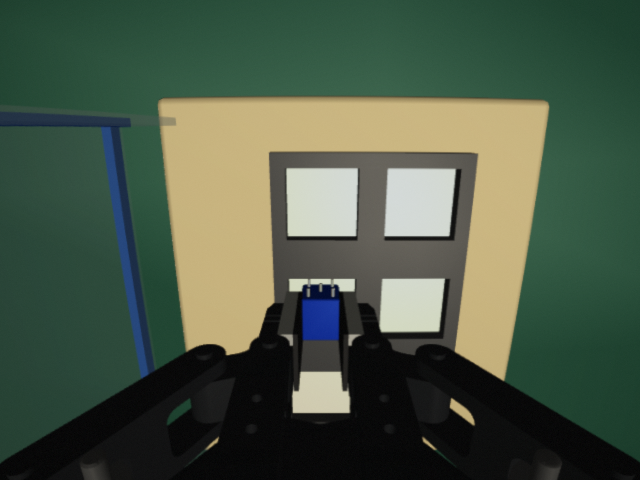

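```bash
python3 -m creep '0 0 0.1 0 0 0 1;0 0 0.1 0 0 0 1;0 0 0.1 0 0 0 1;0 0 0.1 0 0 0 2;0 0 0.1 0 0 0 2.6;0 0 0.1 0 0 0 2.8;0 0 0.1 0 0 0 2.8;0 0 0.1 0 0 0 2.8;0 0 -2 0 0 0 2.8;0 0 -6 0 0 0 2.8;0 0 -9 0 0 0 2.8;0 0 -9 0 0 0 2.8;0 0 -9 0 0 0 2.8;0 0 -9 0 0 0 2.8'
python3 - <<'E'
from h import *
s=r.sense(); print(s["tool_pos"].round(2),s["finger_gap"],s["ft_force"])
im,c=snap("wrist","w24"); blues(im,c,z=56)
toolmove([575,60,200],[180,0,73.6])
toolmove([480,-110,260],[180,0,80])
E
```

```text
time: 30.4
tool_pos: [610.5, 37.0, 138.2]
tcp_rot: [180.0, -0.1, -3.4]
ft_force: [-0.8, -0.6, 0.5]
finger_gap: 28.1
[610.52  36.98 138.21] 28.1219316188645 [-0.75436359 -0.63189866  0.46762093]
[320.  249.5] 642 [611.4  37.1] [611.2  37.1] 18.2 13.9 177.2
[600.5 429.7] 124 [ 446. -179.] [ 447.4 -178.2] 16.3 9.2 -124.9
row [-3.65 -2.09 -6.23] [  0.1  -0.  -77. ]
row [-12.13  15.45 -12.22] [  0.1   0.  -83.4]
```

View pics/w24.png

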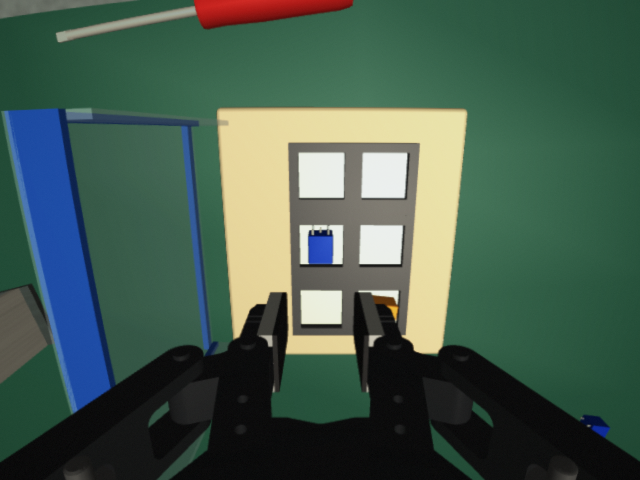

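Run:
```python
from h import *
toolmove([402,-190,180],[180,0,73.6])
```

```text
row [-19.46  23.88  -4.22] [  0.1  -0.  -77. ]
```

```bash
python3 -m creep '0 0 -4.2 0 0 0 3.4;-19.5 23.9 -6 0 0 -77 3.4;-19.5 23.9 -6 0 0 -77 3.4;-19.5 23.9 -6 0 0 -77 3.4;-19.5 23.9 -4.2 0 0 -77 3.4;-19.5 23.9 -4.2 0 0 -77 3.4;-19.5 23.9 -4.2 0 0 -77 3.4;-19.5 23.9 -4.2 0 0 -77 3.4;-19.5 23.9 -4.2 0 0 -77 3.4;-19.5 23.9 -4.2 0 0 -77 3.4;-19.5 23.9 -4.2 0 0 -77 3.4;-19.5 23.9 -4.2 0 0 -77 3.4;-19.5 23.9 -4.2 0 0 -77 3.4;-19.5 23.9 -4.2 0 0 -77 3.4'
python3 - <<'E'
from h import *
s=r.sense(); print(s["tool_pos"].round(2),s["tcp_rot"].round(2))
im,c=snap("wrist","w25"); b=blues(im,c)
im,c=snap("scene"); print("scene"); blues(im,c,amin=25,amax=80)
E
```

```text
time: 31.85
tool_pos: [401.3, -189.9, 179.3]
tcp_rot: [-180.0, 0.0, 73.6]
ft_force: [0.7, 0.3, 0.2]
finger_gap: 33.9
[ 401.33 -189.91  179.26] [-1.7999e+02  2.0000e-02  7.3570e+01]
[328.5 245.8] 371 [ 401.9 -213.1] [ 401.9 -213.4] 18.2 14.6 -105.7
scene
[287.5 286. ] 40 [590.6  49.4] [592.1  48.9] 26.0 17.3 -7.7
[170.7 296.5] 40 [ 405.3 -216.1] [ 406.1 -216.4] 21.6 17.8 -17.7
[133.5 331.7] 48 [ 435.9 -350. ] [ 436.4 -349.6] 20.0 18.3 5.6
```

View pics/w25.png

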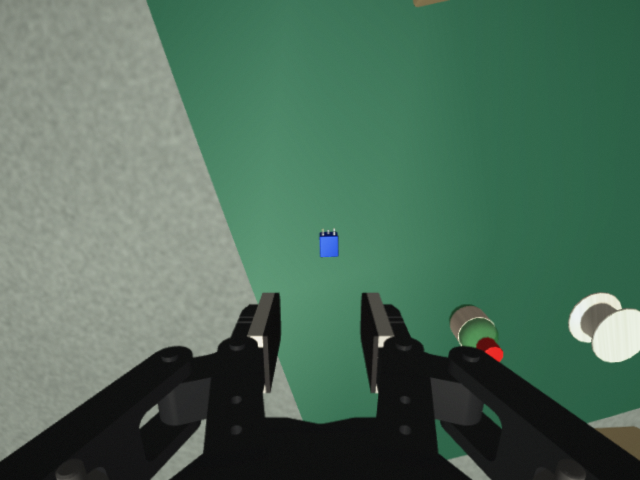

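Run:
```python
from h import *
toolmove([402,-213.3,7],[180,0,74])
```

```text
row [-2.21  0.7  17.26] [ 0.   0.  -0.4]
```

```bash
python3 -m creep '-2.2 0.7 4 0 0 -0.4 3.4;-2.2 0.7 8 0 0 -0.4 3.4;-2.2 0.7 12 0 0 -0.4 3.4;-2.2 0.7 13 0 0 -0.4 3.4;-2.2 0.7 13 0 0 -0.4 3.4;-2.2 0.7 15 0 0 -0.4 3.4;-2.2 0.7 17 0 0 -0.4 3.4;-2.2 0.7 17.2 0 0 -0.4 3.4;-2.2 0.7 17.2 0 0 -0.4 3.4;-2.2 0.7 17.2 0 0 -0.4 3.4;-2.2 0.7 17.2 0 0 -0.4 3.4;-2.2 0.7 17.2 0 0 -0.4 3.4;-2.2 0.7 17.2 0 0 -0.4 3.4;-2.2 0.7 17.2 0 0 -0.4 1;-2.2 0.7 17.2 0 0 -0.4 1;-2.2 0.7 17.2 0 0 -0.4 1;-2.2 0.7 17.2 0 0 -0.4 1;-2.2 0.7 17.2 0 0 -0.4 1;-2.2 0.7 17.2 0 0 -0.4 1' 30
python3 - <<'E'
from h import *
s=r.sense(); print(s["tool_pos"].round(2),s["tcp_rot"].round(2),s["ft_force"].round(1))
im,c=snap("wrist","w26")
E
```

```text
time: 33.85
tool_pos: [402.2, -213.3, 7.8]
tcp_rot: [180.0, 0.0, 74.0]
ft_force: [-1.4, 0.8, 6.0]
finger_gap: 14.9
[ 402.22 -213.29    7.83] [1.7996e+02 4.0000e-02 7.4010e+01] [-1.4  0.8  6. ]
```

View pics/w26.png

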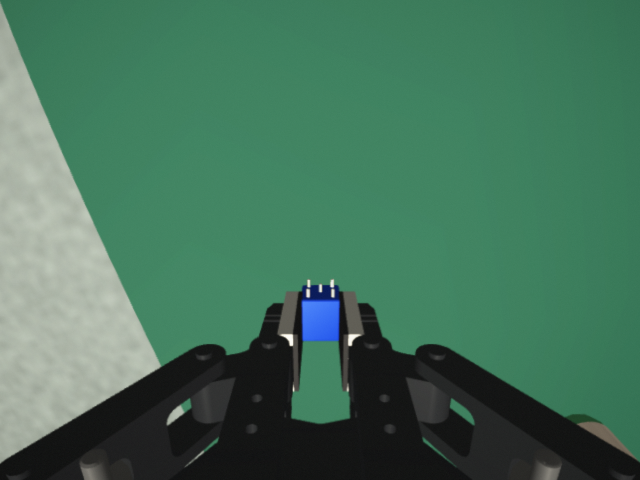

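```bash
python3 -m creep '0 0 -2 0 0 0 1;0 0 -6 0 0 0 1;0 0 -11 0 0 0 1;0 0 -13 0 0 0 1;0 0 -13 0 0 0 1;0 0 -13 0 0 0 1'
python3 - <<'E'
from h import *
s=r.sense(); print(s["tool_pos"].round(2),s["finger_gap"])
toolmove([655,-5.9,110],[180,0,86.7])
E
```

```text
time: 34.5
tool_pos: [402.1, -213.2, 137.5]
tcp_rot: [179.9, 0.0, 74.0]
ft_force: [-0.3, 0.6, -0.8]
finger_gap: 15.0
[ 402.13 -213.19  137.53] 14.965728318260014
row [26.9  18.59  2.75] [  0.1   0.1 -12.7]
```

```bash
python3 -m creep '26.9 18.6 0 0 0 -12.7 1;26.9 18.6 0 0 0 -12.7 1;26.9 18.6 0 0 0 -12.7 1;26.9 18.6 0 0 0 -12.7 1;26.9 18.6 0 0 0 -12.7 1;26.9 18.6 0 0 0 -12.7 1;26.9 18.6 0 0 0 -12.7 1;26.9 18.6 2.7 0 0 -12.7 1;26.9 18.6 2.7 0 0 -12.7 1;26.9 18.6 2.7 0 0 -12.7 1;26.9 18.6 2.7 0 0 -12.7 1;26.9 18.6 2.7 0 0 -12.7 1'
python3 - <<'E'
from h import *
s=r.sense(); print(s["tool_pos"].round(2),s["finger_gap"])
im,c=snap("wrist","w27")
toolmove([655,-5.9,48.3],[180,0,86.7])
E
```

```text
time: 35.7
tool_pos: [655.3, -6.5, 111.6]
tcp_rot: [179.9, 0.1, 86.7]
ft_force: [-0.3, 0.0, -0.7]
finger_gap: 14.9
[655.31  -6.54 111.63] 14.851085025150464
row [ 0.06 -0.06  6.35] [ 0.1  0.1 -0. ]
```

View pics/w27.png

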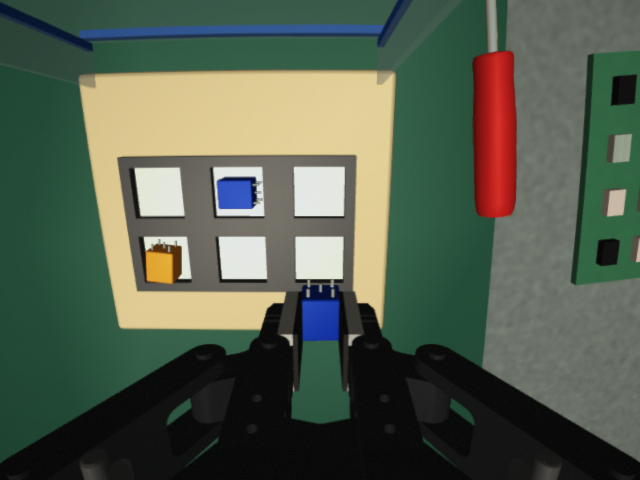

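```bash
python3 -m creep '0.06 -0.06 3 0 0 0 1;0.06 -0.06 5.3 0 0 0 1;0.06 -0.06 6 0 0 0 1;0.06 -0.06 6.3 0 0 0 1;0.06 -0.06 6.35 0 0 0 1;0.06 -0.06 6.35 0 0 0 1;0.06 -0.06 6.35 0 0 0 1;0.06 -0.06 6.35 0 0 0 1;0.06 -0.06 6.35 0 0 0 1;0.06 -0.06 6.35 0 0 0 1;0.06 -0.06 6.35 0 0 0 1'
python3 - <<'E'
from h import *
s=r.sense(); print(s["tool_pos"].round(2),s["finger_gap"],s["ft_force"].round(1))
im,c=snap("wrist","w28")
E
```

```text
time: 36.85
tool_pos: [655.0, -5.9, 48.3]
tcp_rot: [179.9, 0.1, 86.7]
ft_force: [0.4, 0.7, -0.7]
finger_gap: 14.6
[655.02  -5.88  48.3 ] 14.641839396823332 [ 0.4  0.7 -0.7]
```

View pics/w28.png

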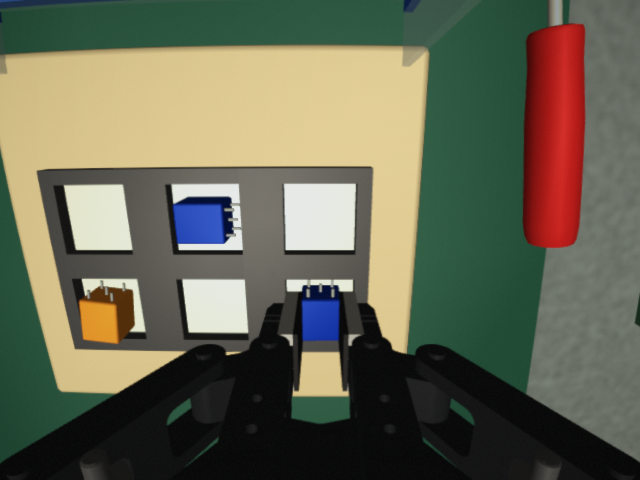

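Good position, at the nest floor. Release and retreat.

```bash
python3 -m creep '0 0 0 0 0 0 1;0 0 0 0 0 0 2;0 0 0 0 0 0 2.6;0 0 0 0 0 0 2.8;0 0 0 0 0 0 2.8;0 0 0 0 0 0 2.8;0 0 -2 0 0 0 2.8;0 0 -6 0 0 0 2.8;0 0 -10 0 0 0 2.8;0 0 -12 0 0 0 2.8;0 0 -12 0 0 0 2.8;0 0 -12 0 0 0 2.8'
python3 - <<'E'
from h import *
s=r.sense(); print(s["tool_pos"].round(2),s["finger_gap"])
im,c=snap("wrist","w29"); b=blues(im,c,z=56)
toolmove([440,-310,180],[180,0,90])
E
```

```text
time: 38.1
tool_pos: [654.9, -5.8, 168.5]
tcp_rot: [179.8, 0.1, 86.7]
ft_force: [0.1, -0.1, -0.4]
finger_gap: 28.0
[654.91  -5.78 168.47] 27.956933719742597
[76.4  7.7] 2483 [509.8 154.7] [518.  153.2] 122.3 11.5 -6.3
[203.4   6.1] 152 [591.6 147.8] [590.1 148.5] 21.3 5.7 -4.7
[236.4   6.3] 137 [612.1 146.1] [613.8 147. ] 23.6 5.1 -4.3
[365.5   1.8] 24 [692.  143.8] [691.7 143.4] 6.2 2.8 -2.7
[395.5   5.5] 303 [710.5 140.8] [707.5 141.3] 39.1 5.7 -2.4
[270.8   6.6] 57 [633.4 144.4] [634.  144.1] 14.8 3.1 8.4
[350.4   4.7] 21 [682.6 142.5] [682.6 142.5] 5.1 2.5 -19.9
[253.4 181. ] 605 [611.7  37.3] [611.7  37.3] 18.5 15.1 -3.6
[320. 238.] 523 [655.1  -6.2] [655.1  -6.3] 18.0 14.2 -92.9
row [-31.63 -19.6   -1.29] [ 0.1  0.1 -3.3]
```

View pics/w29.png

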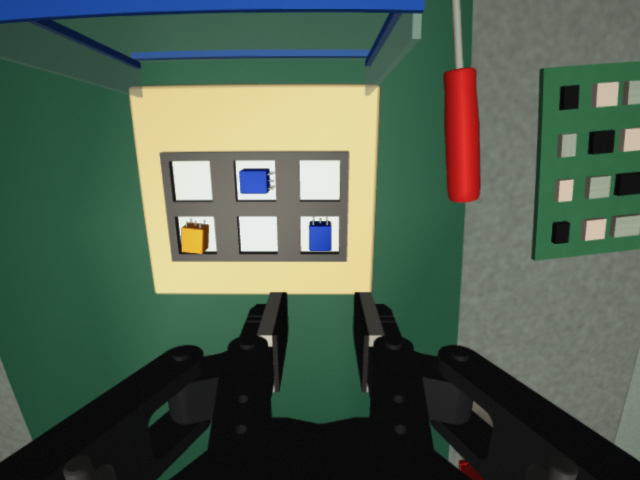

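```bash
python3 -m creep '-31.6 -19.6 -2 0 0 -3.3 3.4;-31.6 -19.6 -2 0 0 -3.3 3.4;-31.6 -19.6 -2 0 0 -3.3 3.4;-31.6 -19.6 -2 0 0 -3.3 3.4;-31.6 -19.6 -2 0 0 -3.3 3.4;-31.6 -19.6 -2 0 0 -3.3 3.4;-31.6 -19.6 -2 0 0 -3.3 3.4;-31.6 -19.6 -2 0 0 -3.3 3.4;-31.6 -19.6 -2 0 0 -3.3 3.4;-31.6 -19.6 -2 0 0 -3.3 3.4;-31.6 -19.6 -2 0 0 -3.3 3.4;-31.6 -19.6 -2 0 0 -3.3 3.4'
python3 - <<'E'
from h import *
s=r.sense(); print(s["tool_pos"].round(2),s["tcp_rot"].round(2))
im,c=snap("wrist","w30"); b=blues(im,c)
im,c=snap("top"); print("top"); blues(im,c,amin=15,amax=60)
E
```

```text
time: 39.35
tool_pos: [440.5, -308.5, 186.4]
tcp_rot: [180.0, 0.0, 90.1]
ft_force: [0.5, 0.4, -0.5]
finger_gap: 34.2
[ 440.48 -308.47  186.45] [1.7999e+02 1.0000e-02 9.0060e+01]
[311.  261.3] 347 [ 432.2 -347.4] [ 432.3 -347.4] 19.1 15.9 -72.5
top
[377.2 226.5] 18 [660.3  -8.6] [660.3  -7.9] 11.7 9.0 -89.5
[362.5 240.7] 20 [617.7  34.9] [618.3  34.9] 14.8 8.8 179.5
```

View pics/w30.png

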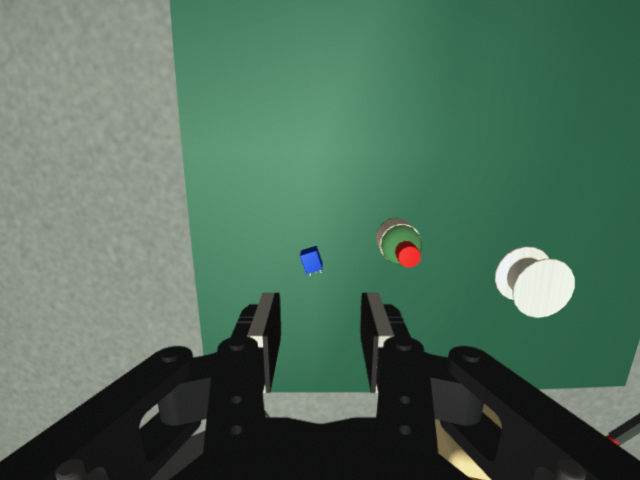

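Run:
```python
from h import *
toolmove([432.2,-347.4,110],[180,0,17.5])
```

```text
row [-3.86 -0.84  7.68] [ 0.   0.  72.6]
```

```bash
python3 -m creep '-3.9 -0.8 3 0 0 72.6 3.6;-3.9 -0.8 6 0 0 72.6 3.6;-3.9 -0.8 7.7 0 0 72.6 3.6;-3.9 -0.8 7.7 0 0 72.6 3.6;-3.9 -0.8 7.7 0 0 72.6 3.6;-3.9 -0.8 7.7 0 0 72.6 3.6;-3.9 -0.8 7.7 0 0 72.6 3.6;-3.9 -0.8 7.7 0 0 72.6 3.6;-3.9 -0.8 7.7 0 0 72.6 3.6;-3.9 -0.8 7.7 0 0 72.6 3.6;-3.9 -0.8 7.7 0 0 72.6 3.6;-3.9 -0.8 7.7 0 0 72.6 3.6;-3.9 -0.8 7.7 0 0 72.6 3.6' 30
python3 - <<'E'
from h import *
s=r.sense(); print(s["tool_pos"].round(2),s["tcp_rot"].round(2))
im,c=snap("wrist","w31"); b=blues(im,c)
toolmove([b[0][3][0],b[0][3][1],7],[180,0,17.5])
E
```

```text
time: 40.75
tool_pos: [432.7, -347.7, 109.9]
tcp_rot: [180.0, -0.0, 17.5]
ft_force: [-0.3, 0.1, 0.9]
finger_gap: 35.8
[ 432.7  -347.71  109.85] [ 1.7996e+02 -2.0000e-02  1.7530e+01]
[320.2 245.5] 647 [ 432.5 -347.8] [ 432.4 -348. ] 18.6 16.8 -69.5
row [-4.000e-02  1.000e-02  1.029e+01] [ 0. -0.  0.]
```

View pics/w31.png

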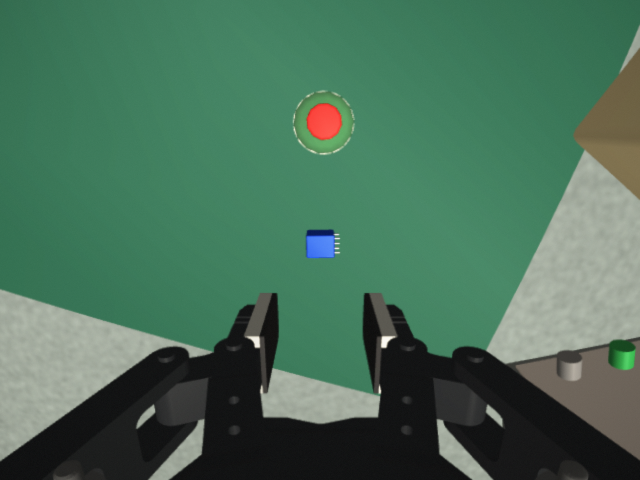

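```bash
python3 -m creep '0 0 4 0 0 0 3.6;0 0 8 0 0 0 3.6;0 0 10 0 0 0 3.6;0 0 10.2 0 0 0 3.6;0 0 10.2 0 0 0 3.6;0 0 10.2 0 0 0 3.6;0 0 10.2 0 0 0 3.6;0 0 10.2 0 0 0 3.6;0 0 10.2 0 0 0 3.6;0 0 10.2 0 0 0 1.2;0 0 10.2 0 0 0 1.2;0 0 10.2 0 0 0 1.2;0 0 10.2 0 0 0 1.2;0 0 10.2 0 0 0 1.2;0 0 10.2 0 0 0 1.2' 30
python3 - <<'E'
from h import *
s=r.sense(); print(s["tool_pos"].round(2),s["tcp_rot"].round(2),s["ft_force"].round(1))
im,c=snap("wrist","w32")
E
python3 -m creep '0 0 -2 0 0 0 1;0 0 -6 0 0 0 1;0 0 -11 0 0 0 1;0 0 -13 0 0 0 1;0 0 -13 0 0 0 1;0 0 -13 0 0 0 1'
python3 - <<'E'
from h import *
s=r.sense(); print(s["tool_pos"].round(2),s["finger_gap"])
T=np.array([611.2,32.7]);a=np.radians(86.7); p=T-36*np.array([np.cos(a),np.sin(a)]); print(p)
toolmove([p[0],p[1],110],[180,0,86.7])
E
```

```text
time: 42.3
tool_pos: [433.0, -348.1, 8.3]
tcp_rot: [179.9, -0.0, 17.5]
ft_force: [-0.7, 0.4, 4.9]
finger_gap: 18.4
[ 432.96 -348.07    8.3 ] [ 1.7993e+02 -3.0000e-02  1.7510e+01] [-0.7  0.4  4.9]
time: 42.95
tool_pos: [432.8, -347.9, 138.0]
tcp_rot: [179.9, -0.0, 17.5]
ft_force: [0.1, 0.4, -1.2]
finger_gap: 17.9
[ 432.78 -347.88  138.02] 17.87830927812774
[609.12769503  -3.2403054 ]
row [ 27.18 -27.57   2.78] [  0.1   0.  -69.2]
```

View pics/w32.png

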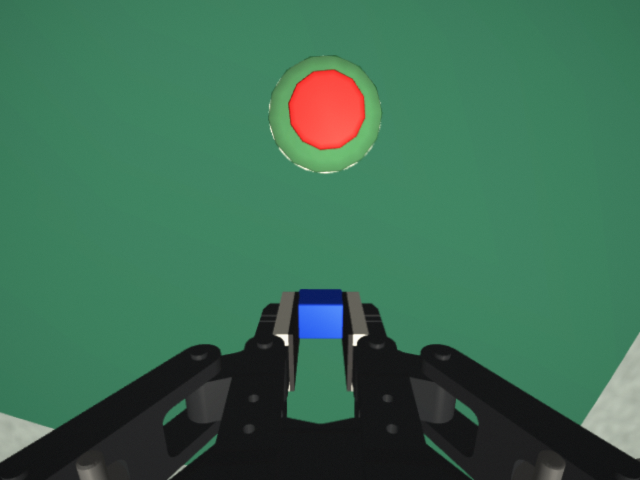

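```bash
python3 -m creep '27.2 -27.6 0 0 0 -69.2 1;27.2 -27.6 0 0 0 -69.2 1;27.2 -27.6 0 0 0 -69.2 1;27.2 -27.6 0 0 0 -69.2 1;27.2 -27.6 0 0 0 -69.2 1;27.2 -27.6 0 0 0 -69.2 1;27.2 -27.6 0 0 0 -69.2 1;27.2 -27.6 0 0 0 -69.2 1;27.2 -27.6 0 0 0 -69.2 1;27.2 -27.6 2.8 0 0 -69.2 1;27.2 -27.6 2.8 0 0 -69.2 1;27.2 -27.6 2.8 0 0 -69.2 1;27.2 -27.6 2.8 0 0 -69.2 1;27.2 -27.6 2.8 0 0 -69.2 1'
python3 - <<'E'
from h import *
s=r.sense(); print(s["tool_pos"].round(2),s["tcp_rot"].round(1))
im,c=snap("wrist","w33")
toolmove([609.2,-3.4,48.5],[180,0,86.7])
E
```

```text
time: 44.35
tool_pos: [609.7, -3.5, 110.9]
tcp_rot: [179.9, 0.1, 86.7]
ft_force: [0.5, -0.6, 0.6]
finger_gap: 17.7
[609.68  -3.47 110.87] [1.799e+02 1.000e-01 8.670e+01]
row [ 0.   -0.08  6.25] [ 0.2  0.1 -0. ]
```

View pics/w33.png

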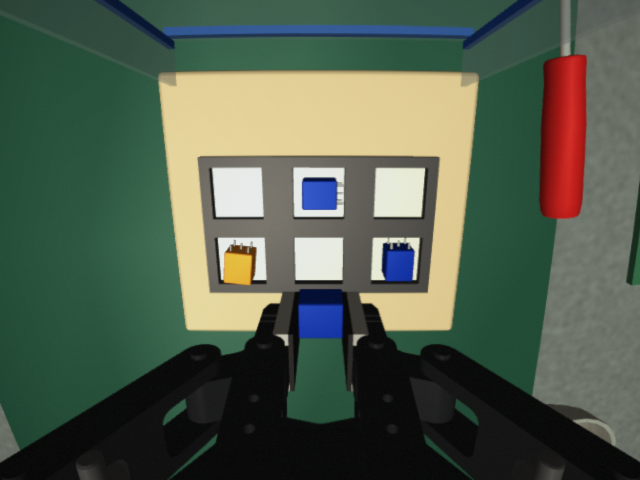

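```bash
python3 -m creep '0 -0.07 3 0 0 0 1;0 -0.07 5.3 0 0 0 1;0 -0.07 6 0 0 0 1;0 -0.07 6.2 0 0 0 1;0 -0.07 6.25 0 0 0 1;0 -0.07 6.25 0 0 0 1;0 -0.07 6.25 0 0 0 1;0 -0.07 6.25 0 0 0 1;0 -0.07 6.25 0 0 0 1;0 -0.07 6.25 0 0 0 1;0 -0.07 6.25 0 0 0 1'
python3 - <<'E'
from h import *
s=r.sense(); print(s["tool_pos"].round(2),s["finger_gap"],s["ft_force"].round(1))
im,c=snap("wrist","w34")
E
```

```text
time: 45.5
tool_pos: [609.2, -3.4, 48.5]
tcp_rot: [179.8, 0.1, 86.7]
ft_force: [-0.1, -0.0, -0.6]
finger_gap: 18.1
[609.24  -3.4   48.48] 18.144580600869762 [-0.1 -0.  -0.6]
```

View pics/w34.png

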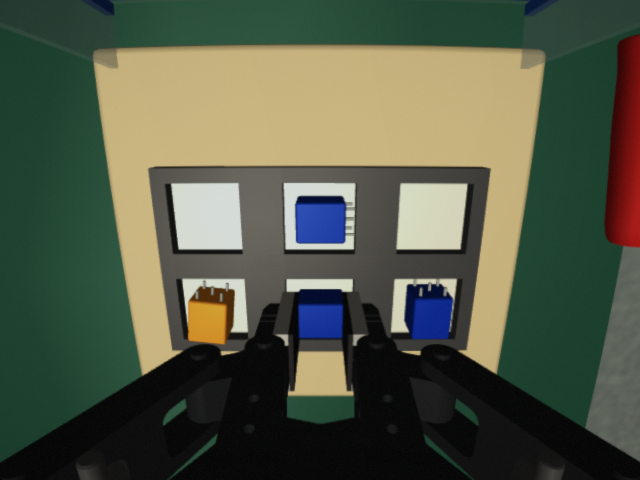

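```bash
python3 -m creep '0 0 0 0 0 0 1;0 0 0 0 0 0 2.2;0 0 0 0 0 0 2.8;0 0 0 0 0 0 2.8;0 0 0 0 0 0 2.8;0 0 0 0 0 0 2.8;0 0 -2 0 0 0 2.8;0 0 -6 0 0 0 2.8;0 0 -10 0 0 0 2.8;0 0 -13 0 0 0 2.8;0 0 -16 0 0 0 2.8;0 0 -16 0 0 0 2.8;0 0 -16 0 0 0 2.8'
python3 - <<'E'
from h import *
s=r.sense(); print(s["tool_pos"].round(2),s["finger_gap"])
im,c=snap("wrist","w35"); b=blues(im,c,z=56,amin=250,amax=900)
im,c=snap("scene","s35"); crop(im,200,200,200,150,4,"s35c")
E
```

```text
time: 46.85
tool_pos: [609.4, -3.2, 209.5]
tcp_rot: [179.7, 0.1, 86.7]
ft_force: [-0.9, 0.5, -0.7]
finger_gap: 28.0
[609.4   -3.24 209.45] 27.964641065351007
[319.1 174. ] 433 [611.5  37.3] [611.5  37.3] 17.4 14.2 -3.3
[374.  223.5] 414 [654.5  -5.7] [654.5  -5.8] 17.9 14.8 -90.5
[319.  224.5] 379 [609.1  -3.9] [609.5  -4. ] 17.2 14.5 -3.4
```

View pics/w35.png

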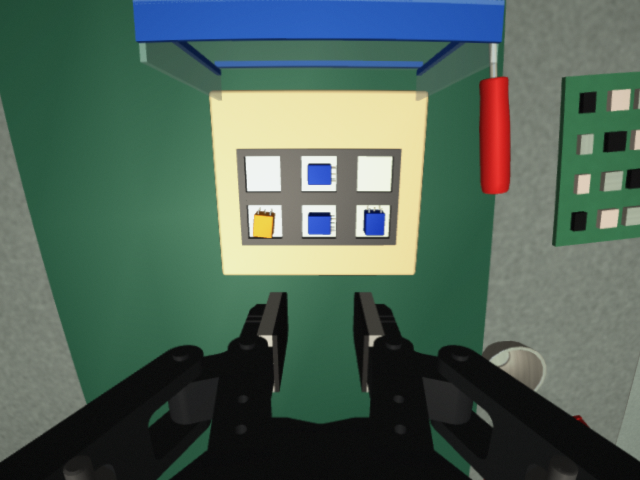

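View pics/s35.png

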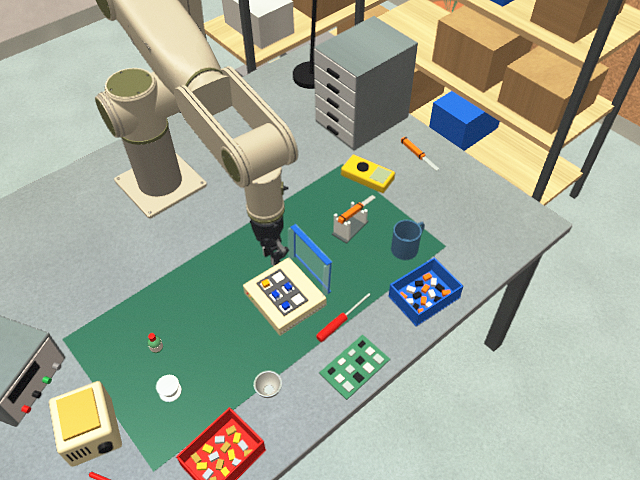

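Run:
```python
from h import *
toolmove([619.5,180,320],[180,0,86.7])
toolmove([619.5,180,150],[180,0,86.7])
```

```text
row [ 18.34   0.09 -11.33] [ 0.   0.1 -0. ]
row [18.35  0.08  5.67] [ 0.   0.1 -0. ]
```

```bash
python3 -m creep '0 0 -5 0 0 0 0;0 0 -10 0 0 0 0;0 0 -11.3 0 0 0 0;0 0 -11.3 0 0 0 0;0 0 -11.3 0 0 0 0;5 0 -11.3 0 0 0 0;10 0 -11.3 0 0 0 0;15 0 -11.3 0 0 0 0;18.3 0 -11.3 0 0 0 0;18.3 0 -11.3 0 0 0 0;18.3 0 -11.3 0 0 0 0;18.3 0 -11.3 0 0 0 0;18.3 0 -11.3 0 0 0 0;18.3 0 -6 0 0 0 0;18.3 0 -1 0 0 0 0;18.3 0 4 0 0 0 0;18.3 0 5.6 0 0 0 0;18.3 0 5.6 0 0 0 0;18.3 0 5.6 0 0 0 0;18.3 0 5.6 0 0 0 0'
python3 - <<'E'
from h import *
s=r.sense(); print(s["tool_pos"].round(2),s["tcp_rot"].round(2),s["finger_gap"])
im,c=snap("wrist","w36")
im,c=snap("scene"); crop(im,220,170,180,140,4,"s36")
E
```

```text
time: 48.95
tool_pos: [620.5, 179.3, 153.9]
tcp_rot: [179.7, -0.0, 86.6]
ft_force: [0.2, -0.1, 0.2]
finger_gap: 0.0
[620.54 179.3  153.86] [179.71  -0.    86.62] 0.044654950754709016
```

View pics/w36.png

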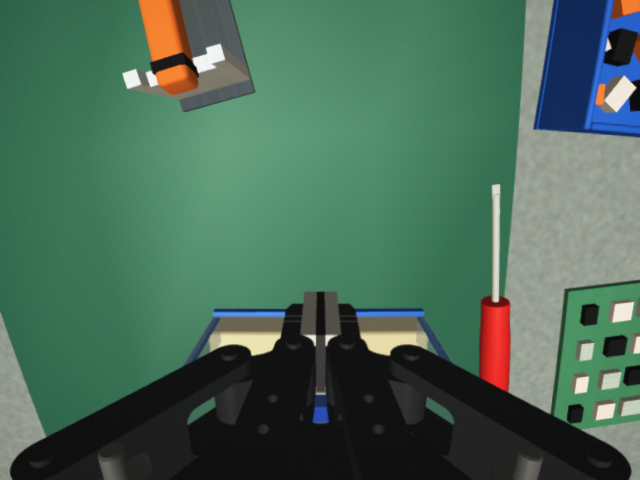

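View pics/s36.png

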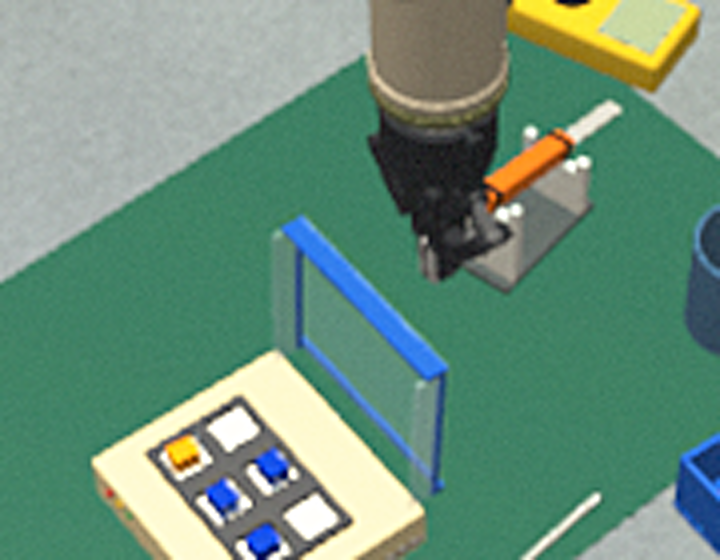

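```bash
python3 -m creep '-3 0 0.1 0 0 0 0;-4.5 0 0.1 0 0 0 0;-5.6 0 0.1 0 0 0 0;-6.7 0 0.1 0 0 0 0;-7.8 0 0.1 0 0 0 0;-9 0 0.2 0 0 0 0;-10 0 0.4 0 0 0 0;-11.2 0 0.7 0 0 0 0;-12.2 0 1.2 0 0 0 0;-13.2 0 1.7 0 0 0 0;-13.2 0 1.7 0 0 0 0;-13.2 0 1.7 0 0 0 0;-13.2 0 1.7 0 0 0 0'
python3 - <<'E'
from h import *
s=r.sense(); print(s["tool_pos"].round(2),s["tcp_rot"].round(2),s["ft_force"].round(1))
im,c=snap("scene"); crop(im,220,170,180,140,4,"s37")
E
```

```text
time: 50.35
tool_pos: [612.7, 48.1, 136.7]
tcp_rot: [179.7, -0.0, 86.7]
ft_force: [-0.2, -0.2, 0.8]
finger_gap: -0.1
[612.72  48.12 136.66] [ 1.7972e+02 -1.0000e-02  8.6660e+01] [-0.2 -0.2  0.8]
```

View pics/s37.png

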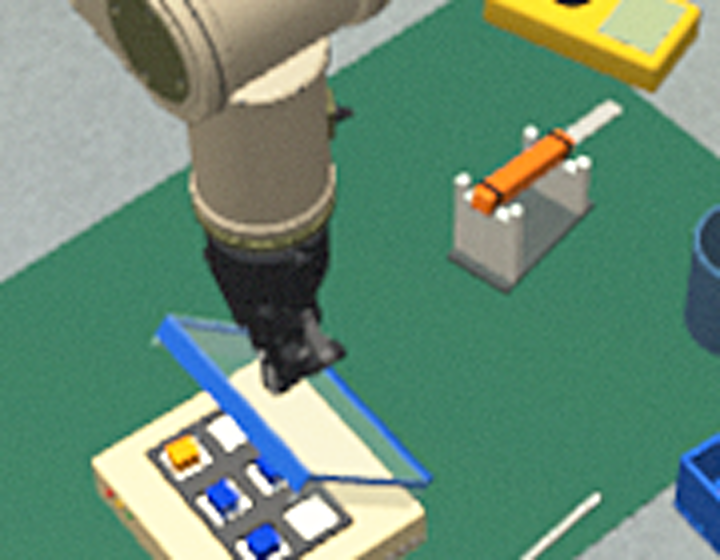

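```bash
python3 -m creep '-0.9 0 0.6 0 0 0 0;-1.85 0 1.3 0 0 0 0;-2.6 0 2.1 0 0 0 0;-3.3 0 3 0 0 0 0;-4 0 4 0 0 0 0;-4.5 0 4.9 0 0 0 0;-4.9 0 6 0 0 0 0;-5.2 0 6.7 0 0 0 0;-5.2 0 7 0 0 0 0;-5.2 0 7.15 0 0 0 0;-5.2 0 7.15 0 0 0 0;-5.2 0 7.15 0 0 0 0;-5.2 0 7.15 0 0 0 0;-5.2 0 7.15 0 0 0 0'
python3 - <<'E'
from h import *
s=r.sense(); print(s["tool_pos"].round(2),s["tcp_rot"].round(2),s["ft_force"].round(1))
im,c=snap("scene"); crop(im,220,190,180,140,4,"s38")
E
```

```text
time: 51.8
tool_pos: [610.2, -3.9, 66.0]
tcp_rot: [179.7, 0.0, 86.7]
ft_force: [-4.0, -2.4, 6.3]
finger_gap: 0.0
[610.2   -3.85  66.  ] [1.7971e+02 2.0000e-02 8.6680e+01] [-4.  -2.4  6.3]
```

View pics/s38.png

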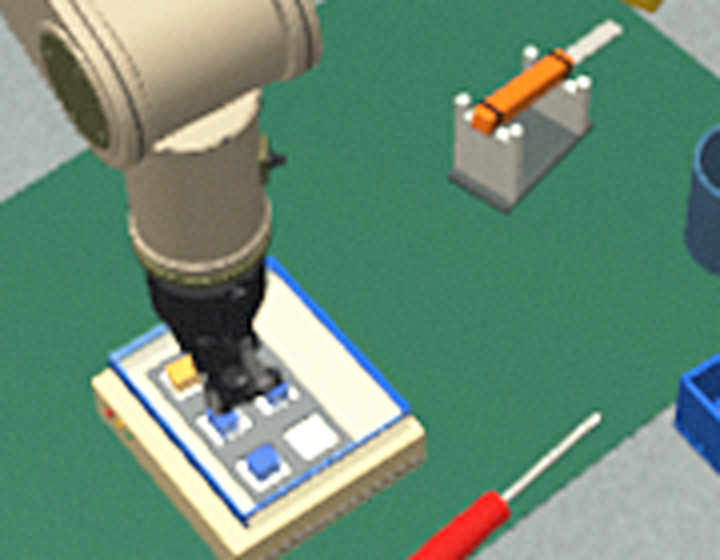

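```bash
python3 -m creep '0 0 0.1 0 0 0 0;0 0 0.1 0 0 0 0;0 0 0.1 0 0 0 0;0 0 -1 0 0 0 0;0 0 -4 0 0 0 0;0 0 -9 0 0 0 0;0 0 -14 0 0 0 0;0 0 -19 0 0 0 0;0 0 -24 0 0 0 0;-4 0 -27 0 0 0 0;-8 0 -27 0 0 0 0;-8 0 -27 0 0 0 0;-8 0 -27 0 0 0 0;-8 0 -27 0 0 0 0'
python3 - <<'E'
from h import *
s=r.sense(); print(s["tool_pos"].round(2),s["ft_force"].round(1))
im,c=snap("wrist","w39"); im,c=snap("scene","s39"); crop(im,230,180,150,150,4,"s39c"); im,c=snap("top","t39")
E
```

```text
time: 53.25
tool_pos: [604.1, -82.6, 335.7]
tcp_rot: [179.7, -0.0, 86.7]
ft_force: [0.6, 0.4, -0.2]
finger_gap: 0.2
[604.06 -82.6  335.66] [ 0.6  0.4 -0.2]
```

View pics/w39.png

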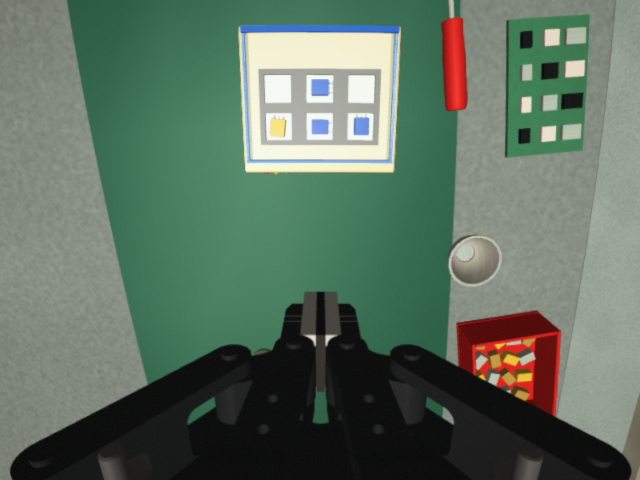

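View pics/s39c.png

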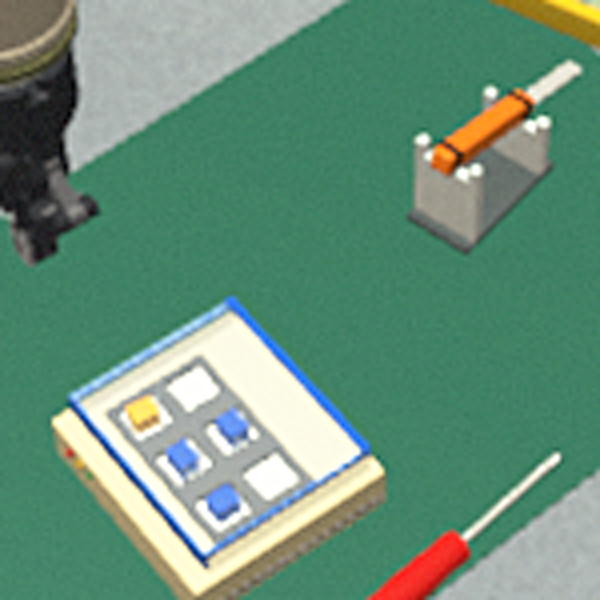

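View pics/t39.png

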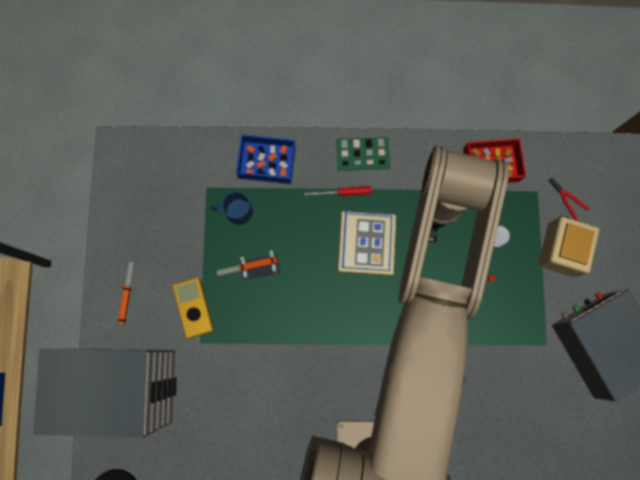

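Run:
```python
from h import *
a=cv2.imread("pics/scene0.png"); b=cv2.imread("pics/s39.png"); d=cv2.absdiff(a,b).max(2)
print("tester region changed px rows/cols:"); ys,xs=np.where(d[245:340,235:335]>40); print(len(ys), xs.min()+235,xs.max()+235,ys.min()+245,ys.max()+245)
ci=imaging.camera_info("scene"); hsv=cv2.cvtColor(b,cv2.COLOR_BGR2HSV)
m=cv2.inRange(hsv,(5,150,120),(20,255,255)); m[:, :325]=0; m[:,390:]=0; m[:190]=0; m[225:]=0
ys,xs=np.where(m>0); p=(xs.mean(),ys.mean()); print(p,onz(ci,p,74), "seat px",proj(ci,[541,333,69.5]))
t=cv2.imread("pics/t39.png"); ct=imaging.camera_info("top"); hsv=cv2.cvtColor(t,cv2.COLOR_BGR2HSV); m=cv2.inRange(hsv,(5,150,80),(20,255,255)); m[:,:235]=0;m[:,290:]=0;m[:245]=0;m[285:]=0
ys,xs=np.where(m>0); print(len(ys),onz(ct,(xs.mean(),ys.mean()),76))
for n,q in dict(flux=(488,279),).items(): pass
```

```text
tester region changed px rows/cols:
196 236 292 245 314
(np.float64(349.8279569892473), np.float64(212.44086021505376)) [539.92596284 329.65563809  74.        ] seat px [350.86647435 213.08351822]
253 [540.09414001 332.22187683  76.        ]
```

```bash
python3 -c "
from bench import r
print(r.hand_in()); print(r.sense()['time'])"
```

```text
the job is handed in; nothing more can be done
None
the job is handed in; nothing more can be done
```

I finished the task and handed it in at about 53 s of the 210 s allowed. No verdict was reported.

**What I did**
- **Cover open:** I lifted the cover by its front lip with the blade of the right-hand pry tool to about 0.3 rad. I then swung it back to about 1.6 rad with the same blade.
- **Pry tool:** I laid it on the sloping rest before handling the relays.
- **Relays:** I put the three blue relays I found into three empty nests. One had been knocked about 35 mm aside during the run, so I measured its new position and picked it up from there. The amber relay stayed in its nest.
- **Cover shut:** I pushed the cover closed from behind with the closed fingers, then pressed it down. Contact came at z = 66 mm, the height of the shut cover.

**Last checks**
- **Relays:** Before closing, each relay measured within about 1 mm of its nest centre and looked flat in the wrist picture.
- **Cover:** It looks shut in all three pictures. In the scene picture the changes there from the start are a few pixels (196), whose location I didn't pin down.
- **Pry tool:** The handle centre measured within about 4 mm of the seat in both fixed cameras, lying across both plates.
- **Bystanders:** By eye, they have not moved.
- **Fourth relay:** I saw none in any view, including the area the arm first hid.

I could not read the cover angle or the blade's contact force on the cover. I judged step 1 and the swing-back from geometry and the pictures. No check failed or disagreed.

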